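Balance a loose track wheel in its rail carrier and seat it on the V saddle

ROBOT

A 7-joint arm with a two-finger parallel gripper is mounted at the origin on the work surface. World frame = base frame: x ahead of the robot, y to its left, z up, the work surface at z = 0. Lengths are in m, angles in rad, forces in N, time in s.
With the tool pointing down it reaches from about 0.4 to 0.85 m from the base axis. Payload 10.4 kg.
Tool frame: the origin (TCP) lies between the finger pads; the fingertips stand 14 mm ahead of it and the grasp point (between the pads) lies 5 mm behind it; z points along the fingers, y is the direction in which the jaws open and shut (so a half turn about z gives the same grasp; the last joint's range is limited). The gripper opens to 87 mm and grips with 3 to 60 N. Pads are 19 mm wide; open, the fingers measure 117 mm over their backs; the gripper's body (75 mm by 190 mm) begins 51 mm behind the grasp point.
Start: joints at [1.319, 0.332, -0.065, 1.46, 0.022, 1.35, -0.088], TCP at [0.142, -0.609, 0.237] pointing down, gripper open.
Joint ranges: [-2.6, 2.6], [-0.5, 2.12], [-1.47, 1.34], [0.16, 2.42], [-1.27, 4.41], [0.06, 2.06], [-2.6, 2.6]. Speed limits (rad/s): [2.22, 2.22, 2.79, 2.79, 3.14, 3.14, 3.14].

INTERFACE

Orientations are given as a unit quaternion [x, y, z, w].
In Python, from bench import readout, camera, calibration, order gives the robot as it stands.
- The arm moves only by the tool apply_moves, never from a script. Its argument "deltas" is a list of rows, each an object with "translation": the shift along the world's x, y, z in m, a list of three; "turn": the turn, a rotation vector about the world's x, y, z in rad, a list of three; "hand": the finger opening in m, from 0 to 0.087. A call has 1 to 5 rows; each row shifts and turns the pose as measured when the row begins; what a row does not reach is not made up. A row lasts 1/10 s, in which the tool goes at most 50 mm and 8.59 degrees, less where a joint would pass 70% of its speed; a pose out of reach is approached as far as the arm can. A call with a gripper value outside its range is refused whole. The fingers move at their own pace and stop on an object; "newtons" is the grip in N (left out, the last holds). Time passes only in rows, so rows that do not move let the fingers close. It gives the time, the measured TCP pose, the force and the opening at its end, in the units of the state.
- readout.read_state(): the state, without advancing time (a new reading comes with each control period).
- camera(name): name is "side" or "top"; returns the picture (400x640x3 uint8, red, green, blue); there is no depth.
- calibration(name): a dict with "fx", "fy", "cx", "cy" (pixels), "extrinsics" (4x4, takes a point from world to camera coordinates). Camera axes: x right, y down, z forward; pixel columns grow to the right and rows downward; lengths in m; the calibration is good to about 2 mm. A picture is of the moment at which its call begins. calibration takes no time and is no camera call.
- order.close_job(): hands the job in, once; it reports no verdict.
The state is a dict: "time": time; "joint_positions": joint angles; "joint_vel": joint speeds; "joint_torque": joint torques, N m; "ee_pos": TCP position; "eef_rot": TCP orientation; "ft_force": force on the tool from outside, world axes, zero at the start; "torque": the same for the moment, N m; "width": finger opening in m.
Only numpy, scipy, OpenCV 4.12 (cv2) and the standard library are available. Lean on these libraries where they do the work, as an engineer would, in place of code of your own. Each camera call takes 0.05 s, during which the arm holds its last target. There are 200 camera calls.

TASK

Lift the wheel carrier by the grip on its arch, keep it clear of the bench, and by tilting it roll the loose wheel from the end plate to the middle, under the arch, and keep it there for at least four seconds in a row, without letting it run on to the opposite end plate or touching it with the fingers. Then, with the wheel still under the arch, lower the carrier astride the V saddle so that the saddle lifts the wheel off the rails and cradles it without a hard drop, leave the carrier standing flat on the bench and let go. Leave the jar and the hammer where they are.

Things in the scene. Friction and masses are not known exactly. Their poses are not given: they have to be found in the camera images.
- carrier: Dark steel carrier, 0.5 kg, 256 mm long (its y), 152 wide (x), 208 high. Origin: centre of underside, z up. Two rails along y at x = +-30 to +-46 mm, crowned upwards (radius 0.8 m, top 60 mm up in the middle), open below and between. End plates at y = +-124 mm (8 thick, 105 high) are feet and stops. Arch over the middle: 24 mm wide along y, legs at x = +-71 mm, beam 150 to 162 mm up.
- grip (a point): Point on the carrier's z axis, 188 mm above its origin, in the black grip block on the arch (44 mm along the carrier's x, 30 mm along its y, 162 to 208 mm up). Taken from above, best with the fingers closing along the carrier's y, across the 30 mm. Axes as the carrier's.
- rail_mid (a point): Carrier's middle, 88 mm above its origin: the wheel's centre when under the arch. Axes as the carrier's. With y the wheel's offset along the carrier's y and q the carrier's tilt about its own x (rad), the wheel accelerates at about 4.8*(y/0.8 - q) m/s2, less a rolling resistance worth about 0.02 rad; level and beyond some 20 mm off the middle it runs away to an end.
- wheel: Loose track wheel, 0.35 kg (0.25 to 0.45): white nylon disc 90 mm diameter, 50 wide, on a steel hub 56 mm diameter, 108 long. Origin at its centre, x along the hub, other axes turn as it rolls. Hub ends roll on the rails; the disc hangs between them with 5 mm play each side. Starts at rest against the end plate at the carrier's +y, 75 mm from the middle.
- saddle: Steel V saddle fixed to the bench. Origin: centre of underside; 40 mm wide (its x), 100 long (y), 64 high. V line along x at y = 0, 46 mm up; flanks rise at 25 degrees to y = +-38 mm. It fits between the rails (60 mm clear) when the carrier's y lies along the saddle's y, either way round. It stays put.
- vee (a point): Where the seated wheel's centre comes to rest: 96 mm above the saddle's origin, which is 8 mm higher than the rails carry it in their middle when the carrier stands on the bench. Axes as the saddle's.
- jar: Amber glass jar with steel lid, 64 mm diameter, 70 mm high, a bystander. Origin: centre of underside.
- hammer: Hammer lying flat along the bench between the two places, under 45 mm high, a bystander. Origin near its middle.
Things that resemble listed ones, but are neither listed nor needed, are in the scene too. Of the things that look like the saddle, the middle-sized one is meant.

How it is judged:
By the outcome, as a careful person would: the job done as asked, in the order asked, and still so for the second after the job is handed in, with the robot touching nothing.
It also fails if it takes over 64 s, if anything falls off the work surface, if the arm or the gripper's body presses on something with over 40 N, if the wrist force passes 120 N, or if a joint passes its speed limit or range.

## Working session

There is one attempt and no reset: what is moved stays moved. The work goes in short steps, Python scripts to look and compute and a tool call to move; the robot and the scene stay as the last step left them, time stands still between calls to the robot, and variables do not carry over. Pictures are saved under pics/ and viewed, about 8 in all and at most 12, crops included, and the job is handed in when it is done.

Besides the shell and the picture viewer there is one more tool, called after "Emit:" as a command line: name --argument value ..., lists and objects as JSON in quotes. apply_moves: Moves the arm, as the interface text tells. Its arguments: {"type":"object","properties":{"deltas":{"type":"array","items":{"type":"object","properties":{"translation":{"type":"array","items":{"type":"number"}},"turn":{"type":"array","items":{"type":"number"}},"hand":{"type":"number"}}}},"newtons":{"type":"number"}},"required":["deltas"]}

```bash
ls; mkdir -p pics; python3 - <<'E'
from bench import readout,camera,calibration
import cv2
for n in("top","side"):
    cv2.imwrite(f"pics/{n}0.png",camera(n)[:,:,::-1]); c=calibration(n); print(n,c["fx"],c["fy"],c["cx"],c["cy"],c["extrinsics"])
print(readout.read_state())
E
```

```text
pics
top 380.5772883777465 380.5772883777465 321.9664944044693 197.73537533719352 [[-0.00145247 -0.99983228 -0.01825683  0.03315792]
 [-0.99231103  0.00370055 -0.12371389  0.57323453]
 [ 0.1237607   0.01793676 -0.99214997  0.97529705]
 [ 0.          0.          0.          1.        ]]
side 407.37829537598174 407.37829537598174 323.7936794500902 200.47204014961926 [[ 0.76281647 -0.64661248  0.00182441 -0.40330709]
 [-0.48311371 -0.57180582 -0.66305298  0.38768026]
 [ 0.42978154  0.50490634 -0.74857025  0.84184688]
 [ 0.          0.          0.          1.        ]]
{'time': 0.1, 'joint_positions': array([ 1.31938449,  0.33280646, -0.06470508,  1.46083023,  0.02157899,
        1.34991595, -0.08852281]), 'joint_vel': array([-2.16428662e-05, -1.44638676e-03, -2.28782988e-04, -6.40247234e-04,
       -2.73120256e-04,  1.25879181e-03,  1.70895370e-03]), 'joint_torque': array([ 2.09703496e-03, -6.24549580e+01,  2.48113886e-02, -3.90720856e+01,
       -6.14959211e-02,  3.64601263e-02,  3.94722360e-05]), 'ee_pos': array([ 0.14169656, -0.60839342,  0.23584782]), 'eef_rot': array([ 9.93462806e-01,  1.14154515e-01, -8.95350789e-05, -6.26450924e-04]), 'ft_force': array([ 0.11845168, -0.61648285,  0.24728688]), 'torque': array([ 0.06828127, -0.00110078,  0.01361831]), 'width': 0.08703428658897068}
```

View pics/top0.png

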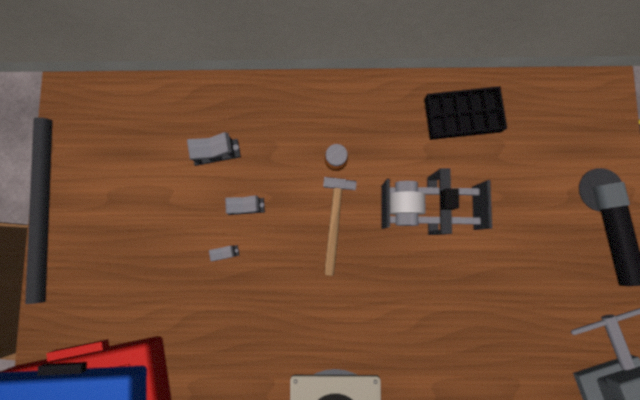

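View pics/side0.png

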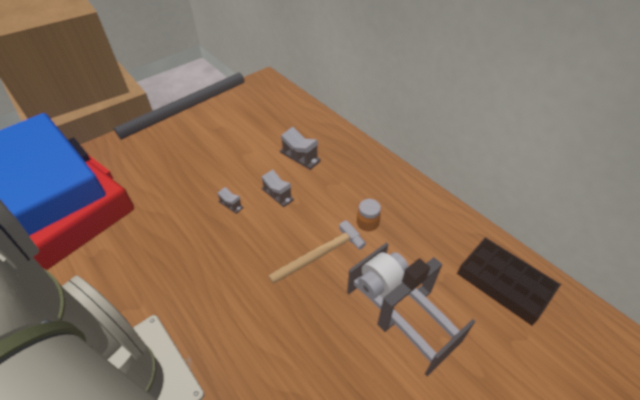

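Top view: three saddle-like blocks at (213,149) large, (243,205) middle, (223,253) small; the middle-sized one at (243,205) is meant. The carrier is at (440,205), with its wheel at (406,203) on the +y (left) end. The hammer is at (335,225) and the jar at (337,156). I'll confirm with one enlarged crop.

```bash
python3 - <<'E'
import cv2,numpy as np
t=cv2.imread("pics/top0.png");s=cv2.imread("pics/side0.png")
def z(i,x,y,w,h,k): return cv2.resize(i[y:y+h,x:x+w],None,fx=k,fy=k,interpolation=cv2.INTER_CUBIC)
a=z(t,372,160,130,80,3); b=z(t,190,180,90,90,3); c=z(s,340,220,140,155,2);d=z(s,210,120,120,100,3)
o=np.zeros((600,800,3),np.uint8)
for im,x,y in((a,0,0),(b,400,0),(c,0,280),(d,400,290)): o[y:y+im.shape[0],x:x+im.shape[1]]=im[:600-y,:800-x]
cv2.imwrite("pics/crop1.png",o)
E
```

```text
(no output)
```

View pics/crop1.png

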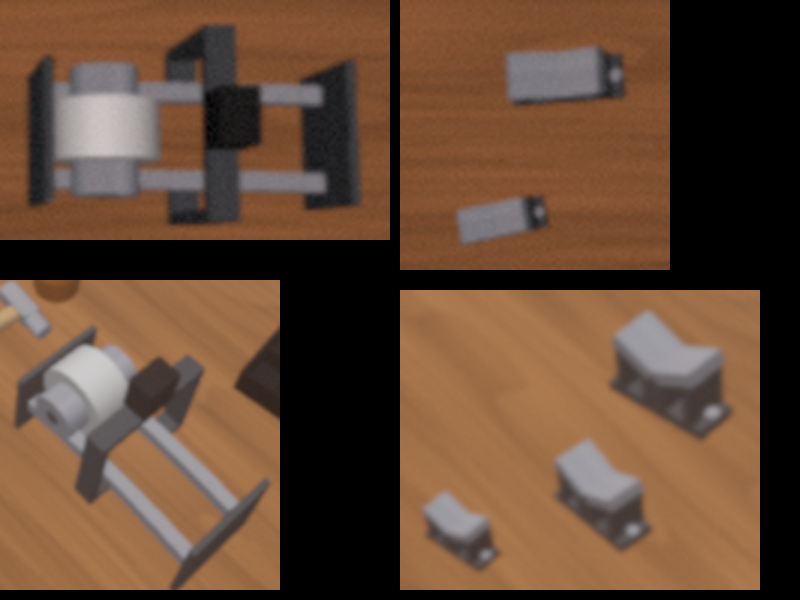

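The crop confirms it: the middle saddle sits between a bigger and a smaller copy, with its long axis along y, and the wheel is at the carrier's +y end. Next I'll fit the poses.

```bash
cat > h.py <<'E'
import numpy as np
from bench import calibration
from scipy.optimize import least_squares
from scipy.spatial.transform import Rotation as R
C={n:calibration(n) for n in("top","side")}
def proj(n,P):
    c=C[n];E=np.array(c["extrinsics"]);p=np.atleast_2d(P)@E[:3,:3].T+E[:3,3]
    return np.c_[c["fx"]*p[:,0]/p[:,2]+c["cx"],c["fy"]*p[:,1]/p[:,2]+c["cy"]]
def fit(obs,x0,free=4):  # obs: (cam,(u,v),(X,Y,Z) mm)
    def f(p):
        q=R.from_euler("z",p[2]); t=np.r_[p[:2],p[3] if free>3 else 0]
        return np.concatenate([(proj(n,q.apply(np.array(m)/1e3)+t)-uv).ravel() for n,uv,m in obs])
    s=least_squares(f,x0[:free],loss="soft_l1"); return s.x,f(s.x).reshape(-1,2)
E
python3 - <<'E'
from h import *
T=lambda u,v:(372+u/3,160+v/3); S=lambda u,v:(340+u/2,220+(v-280)/2)
W=60
car=[("top",T(236,26),(76,-12,162)),("top",T(240,222),(-76,-12,162)),("top",T(355,62),(W,-128,105)),("top",T(358,206),(-W,-128,105)),
("top",T(51,57),(W,120,105)),("top",T(51,203),(-W,120,105)),("top",T(30,78),(W,128,0)),("top",T(30,204),(-W,128,0)),
("side",S(269,482),(W,-128,105)),("side",S(178,572),(-W,-128,105)),("side",S(203,362),(76,-12,162)),("side",S(95,328),(W,128,105)),("side",S(17,402),(-W,128,105))]
T2=lambda u,v:(190+(u-400)/3,180+v/3); S2=lambda u,v:(210+(u-400)/3,120+(v-290)/3)
sad=[("top",T2(507,53),(20,38,64)),("top",T2(508,101),(-20,38,64)),("top",T2(600,48),(20,-38,64)),("top",T2(603,96),(-20,-38,64)),
("top",T2(622,54),(20,-50,0)),("top",T2(624,97),(-20,-50,0)),("side",S2(587,440),(20,38,64)),("side",S2(557,463),(-20,38,64)),("side",S2(641,483),(20,-38,64)),("side",S2(600,503),(-20,-38,64)),("side",S2(648,528),(20,-50,0)),("side",S2(625,548),(-20,-50,0))]
for o,x0 in((car,[.55,-.3,0,0]),(sad,[.55,.2,0,0])):
  for fr in(4,3):
    p,r=fit(o,x0,fr);print(p.round(4)); 
  print(r.round(1).tolist())
E
```

```text
[ 0.5493 -0.2581 -0.02   -0.0079]
[ 0.5483 -0.2564 -0.0228]
[[-0.3, 0.3], [-0.2, 0.5], [0.2, 0.1], [0.9, 0.9], [0.7, -0.0], [0.7, -0.2], [-1.2, -0.5], [-1.3, 1.2], [0.7, 0.5], [7.2, -7.2], [0.6, 3.2], [-1.4, -2.4], [-0.7, -11.9]]
[ 0.5532  0.2407  0.0776 -0.0028]
[0.5527 0.2396 0.0782]
[[0.8, 0.5], [1.2, -0.2], [-1.1, -0.2], [-1.2, -0.9], [0.3, 0.4], [0.6, 0.5], [-0.0, -0.4], [-0.8, -1.2], [-0.6, -1.3], [2.2, -0.7], [1.2, 1.1], [-1.6, 1.7]]
```

Carrier is at about (0.549, -0.257) with yaw -0.02. Saddle is at about (0.553, 0.240) with yaw 0.078. The fitted heights come out within 8 mm and 3 mm of 0. Moving above the grip now.

Emit:
apply_moves --deltas '[{"translation": [0,0,0.04],"turn": [0,0,0],"hand": 0.087},{"translation": [0.02,0.015,0.03],"turn": [0,0,-0.04],"hand": 0.087},{"translation": [0.035,0.03,0],"turn": [0,0,-0.05],"hand": 0.087},{"translation": [0.035,0.03,0],"turn": [0,0,-0.05],"hand": 0.087},{"translation": [0.035,0.03,0],"turn": [0,0,-0.05],"hand": 0.087}]' --newtons 60

```text
time: 0.6
ee_pos: [0.2621, -0.5026, 0.3047]
eef_rot: [1.0, 0.01, -0.001, -0.003]
ft_force: [-0.2, -0.6, 0.5]
width: 0.0871
```

Emit:
apply_moves --deltas '[{"translation": [0.035,0.03,0],"turn": [0,0,-0.05],"hand": 0.087},{"translation": [0.035,0.03,0],"turn": [0,0,0],"hand": 0.087},{"translation": [0.035,0.03,0],"turn": [0,0,0],"hand": 0.087},{"translation": [0.035,0.03,0],"turn": [0,0,0],"hand": 0.087},{"translation": [0.035,0.03,0],"turn": [0,0,0],"hand": 0.087}]'

```text
time: 1.1
ee_pos: [0.4421, -0.345, 0.3039]
eef_rot: [1.0, -0.018, -0.002, -0.003]
ft_force: [0.7, -1.3, 0.9]
width: 0.0872
```

Emit:
apply_moves --deltas '[{"translation": [0.035,0.03,-0.01],"turn": [0,0,0.015],"hand": 0.087},{"translation": [0.035,0.03,-0.01],"turn": [0,0,0],"hand": 0.087},{"translation": [0.025,0.02,-0.01],"turn": [0,0,0],"hand": 0.087},{"translation": [0.01,0.007,-0.01],"turn": [0,0,0],"hand": 0.087},{"translation": [0,0,-0.01],"turn": [0,0,0],"hand": 0.087}]'

```text
time: 1.6
ee_pos: [0.5548, -0.247, 0.2517]
eef_rot: [1.0, -0.006, -0.001, -0.005]
ft_force: [0.6, -0.4, -0.7]
width: 0.0871
```

```bash
python3 - <<'E'
from bench import readout,camera
import cv2,numpy as np
t=camera("top")[:,:,::-1];s=camera("side")[:,:,::-1]
a=cv2.resize(t[140:270,350:530],None,fx=2.2,fy=2.2);b=cv2.resize(s[130:380,300:500],None,fx=2,fy=2)
o=np.zeros((500,800,3),np.uint8);o[:a.shape[0],:a.shape[1]]=a;o[:b.shape[0],400:400+b.shape[1]]=b
cv2.imwrite("pics/near1.png",o);st=readout.read_state();print(st["ee_pos"],st["eef_rot"],st["joint_positions"])
E
```

```text
[ 0.55252963 -0.24904764  0.250775  ] [ 0.99995972 -0.00718494 -0.00272666 -0.00463634] [ 0.65933786  0.31652411 -0.38735689  1.46887901  0.11235524  1.38726691
 -1.31717355]
```

View pics/near1.png

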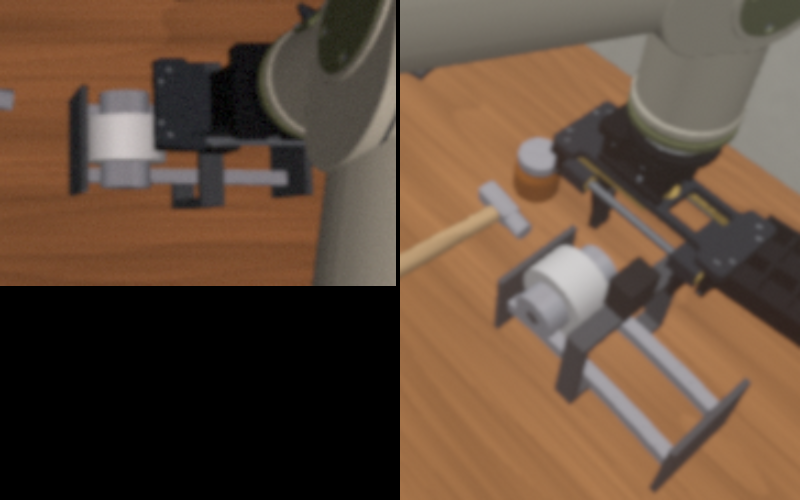

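```bash
python3 - <<'E'
from h import *
f=lambda P:(proj("side",P)-[300,130])*2+[400,0]
print(f([.5525,-.249+.055,.251]),f([.5525,-.249-.055,.251]),f([.5525,-.249,.251]),f([.549,-.257,.208]))
print((proj("top",[.549,-.257,.208])-[350,140])*2.2)
E
```

```text
[[595.50377199 207.95989475]] [[685.17048616 282.45202114]] [[638.7111209  243.85512438]] [[634.77711229 276.15518164]]
[[225.56341324 128.8007303 ]]
```

Picture: the fingers straddle the grip. The predicted block top at (634,276) matches the block seen at about (637,275). Descending.

Emit:
apply_moves --deltas '[{"translation": [-0.003,-0.008,0],"turn": [-0.009,-0.005,-0.006],"hand": 0.087},{"translation": [0,0,-0.02],"turn": [0,0,0],"hand": 0.087},{"translation": [0,0,-0.02],"turn": [0,0,0],"hand": 0.087},{"translation": [0,0,-0.015],"turn": [0,0,0],"hand": 0.087},{"translation": [0,0,-0.005],"turn": [0,0,0],"hand": 0.087}]'

```text
time: 2.2
ee_pos: [0.5435, -0.2702, 0.1933]
eef_rot: [1.0, -0.019, 0.002, 0.005]
ft_force: [0.6, 0.1, -0.0]
width: 0.0869
```

```bash
python3 - <<'E'
from bench import readout,camera
import cv2,numpy as np
t=camera("top")[:,:,::-1];s=camera("side")[:,:,::-1]
b=cv2.resize(s[180:380,330:490],None,fx=3,fy=3)
cv2.imwrite("pics/near2.png",b);st=readout.read_state();print(st["ee_pos"],st["eef_rot"],st["ft_force"])
E
```

```text
[ 0.54407875 -0.26996448  0.19415561] [ 0.99981697 -0.01838539  0.00232693  0.00475291] [ 0.03963782 -0.19963271  0.55126543]
```

View pics/near2.png

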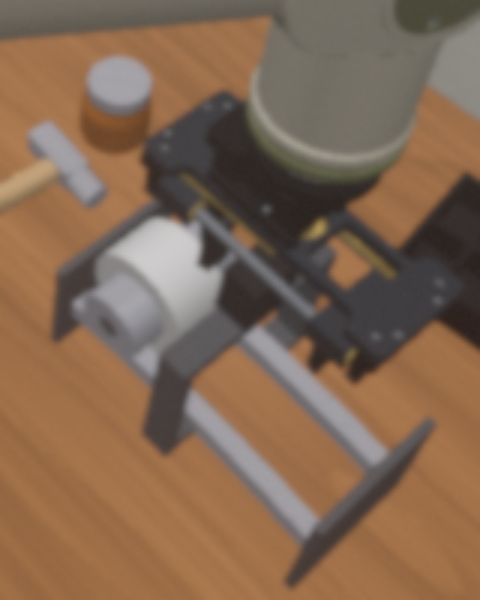

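Fingers straddle the grip, but the pose is about 12 mm off in y. I'll correct that, then close.

Emit:
apply_moves --deltas '[{"translation": [0.005,0.012,0],"turn": [0.009,0.004,0.015],"hand": 0.087},{"translation": [0,0,0],"turn": [0,0,0],"hand": 0.087},{"translation": [0,0,0],"turn": [0,0,0],"hand": 0.087}]'

```text
time: 2.6
ee_pos: [0.5501, -0.2582, 0.1972]
eef_rot: [1.0, -0.011, 0.002, 0.001]
ft_force: [0.0, -0.2, 0.2]
width: 0.0871
```

```bash
cat > st.py <<'E'
from bench import readout
s=readout.read_state();q=s["eef_rot"]*(1 if s["eef_rot"][0]>0 else -1)
print(round(s["time"],2),s["ee_pos"].round(4),"a,b,c",(-2*q[3]).round(4),(-2*q[2]).round(4),(2*q[1]).round(4),s["ft_force"].round(1),s["torque"].round(2),s["width"].round(4),s["joint_positions"].round(2))
E
python3 st.py
```

```text
Traceback (most recent call last):
  File "st.py", line 3, in <module>
    print(round(s["time"],2),s["ee_pos"].round(4),"a,b,c",(-2*q[3]).round(4),(-2*q[2]).round(4),(2*q[1]).round(4),s["ft_force"].round(1),s["torque"].round(2),s["width"].round(4),s["joint_positions"].round(2))
                                                                                                                                                              ^^^^^^^^^^^^^^^^
AttributeError: 'float' object has no attribute 'round'
```

Emit:
apply_moves --deltas '[{"translation": [0,0,-0.01],"turn": [0.002,0.003,0],"hand": 0.087},{"translation": [0,0,0],"turn": [0,0,0],"hand": 0.06},{"translation": [0,0,0],"turn": [0,0,0],"hand": 0.045},{"translation": [0,0,0],"turn": [0,0,0],"hand": 0.035},{"translation": [0,0,0],"turn": [0,0,0],"hand": 0.02}]' --newtons 50

```text
time: 3.1
ee_pos: [0.5505, -0.2581, 0.1869]
eef_rot: [1.0, -0.011, 0.001, -0.0]
ft_force: [1.0, 0.1, 0.8]
width: 0.063
```

Emit:
apply_moves --deltas '[{"translation": [0,0,0],"turn": [0,0,0],"hand": 0.01},{"translation": [0,0,0],"turn": [0,0,0],"hand": 0.01},{"translation": [0,0,0],"turn": [0,0,0],"hand": 0.01}]' --newtons 60

```text
time: 3.4
ee_pos: [0.5505, -0.2583, 0.1871]
eef_rot: [1.0, -0.011, 0.001, 0.0]
ft_force: [-0.3, 0.1, -0.8]
width: 0.039
```

```bash
sed -i 's/s\["width"\].round(4)/round(s["width"],4)/' st.py; python3 st.py
```

```text
3.4 [ 0.5505 -0.2583  0.1871] a,b,c -0.0002 -0.0015 -0.0213 [-0.3  0.1 -0.8] [ 0.03  0.02 -0.01] 0.039 [ 0.67  0.35 -0.38  1.56  0.13  1.26 -1.32]
```

Slow fingers; keep closing, then lift 5 mm to test the grip.

Emit:
apply_moves --deltas '[{"translation": [0,0,0],"turn": [0,0,0],"hand": 0.01},{"translation": [0,0,0],"turn": [0,0,0],"hand": 0.01},{"translation": [0,0,0],"turn": [0,0,0],"hand": 0.01},{"translation": [0,0,0],"turn": [0,0,0],"hand": 0.01}]'

```text
time: 3.8
ee_pos: [0.5506, -0.2574, 0.1871]
eef_rot: [1.0, -0.01, 0.001, -0.0]
ft_force: [0.3, 0.5, 0.2]
width: 0.0296
```

```bash
python3 st.py
```

```text
3.8 [ 0.5506 -0.2574  0.1871] a,b,c 0.0008 -0.0014 -0.0204 [0.3 0.5 0.2] [0.16 0.04 0.1 ] 0.0296 [ 0.67  0.35 -0.38  1.56  0.13  1.26 -1.32]
```

Emit:
apply_moves --deltas '[{"translation": [0,0,0.004],"turn": [0,0,0],"hand": 0.01},{"translation": [0,0,0.008],"turn": [0,0,0],"hand": 0.01},{"translation": [0,0,0.014],"turn": [0,0,0],"hand": 0.01},{"translation": [0,0,0.02],"turn": [-0.02,0,0],"hand": 0.01},{"translation": [0,0,0.02],"turn": [-0.03,0,0],"hand": 0.01}]'

```text
time: 4.3
ee_pos: [0.5467, -0.2584, 0.2516]
eef_rot: [1.0, -0.012, -0.004, 0.023]
ft_force: [0.2, -0.7, -6.3]
width: 0.0298
```

Emit:
apply_moves --deltas '[{"translation": [0,0,0.02],"turn": [-0.02,0,0],"hand": 0.01},{"translation": [0,0,0.015],"turn": [0,0,0],"hand": 0.01},{"translation": [0,0,0.008],"turn": [0,0,0],"hand": 0.01},{"translation": [0,0,0],"turn": [0,0,0],"hand": 0.01}]'

```text
time: 4.7
ee_pos: [0.5475, -0.2576, 0.3026]
eef_rot: [0.999, -0.011, -0.001, 0.035]
ft_force: [0.8, 0.4, -7.1]
width: 0.0296
```

```bash
python3 st.py; python3 - <<'E'
from bench import camera
import cv2
cv2.imwrite("pics/lift.png",camera("side")[:,:,::-1])
E
```

```text
4.7 [ 0.5475 -0.2576  0.3026] a,b,c -0.0704 0.003 -0.0229 [ 0.8  0.4 -7.1] [0.09 0.03 0.07] 0.0296 [ 0.63  0.27 -0.38  1.42  0.17  1.46 -1.35]
```

View pics/lift.png

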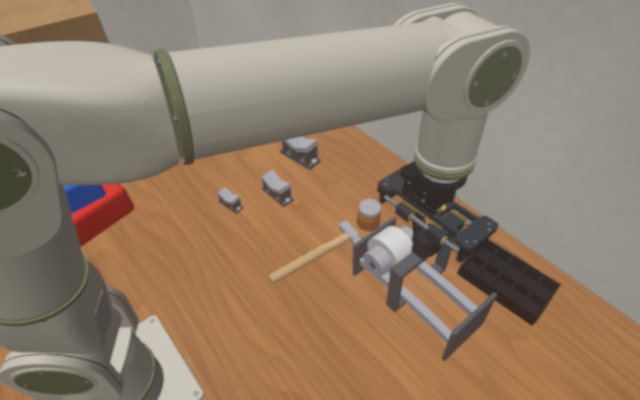

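Grip holds and the wheel stays at the +y plate. I'll carry it to the saddle with the wheel biased against that plate.

Emit:
apply_moves --deltas '[{"translation": [0,0.005,0],"turn": [0,0,0],"hand": 0.01},{"translation": [0,0.01,0],"turn": [0,0,0],"hand": 0.01},{"translation": [0,0.015,0],"turn": [0,0,0],"hand": 0.01},{"translation": [0,0.02,0],"turn": [0,0,0],"hand": 0.01},{"translation": [0,0.025,0],"turn": [0,0,0],"hand": 0.01}]'

```text
time: 5.25
ee_pos: [0.5449, -0.1806, 0.2975]
eef_rot: [0.999, -0.014, -0.005, 0.034]
ft_force: [0.1, -0.3, -7.0]
width: 0.0298
```

Emit:
apply_moves --deltas '[{"translation": [0,0.025,0],"turn": [0,0,0.007],"hand": 0.01},{"translation": [0,0.025,0],"turn": [0,0,0.007],"hand": 0.01},{"translation": [0,0.025,0],"turn": [0,0,0.007],"hand": 0.01},{"translation": [0,0.025,0],"turn": [0,0,0.007],"hand": 0.01},{"translation": [0,0.025,0],"turn": [0,0,0.007],"hand": 0.01}]'

```text
time: 5.75
ee_pos: [0.5423, -0.0428, 0.2954]
eef_rot: [0.999, 0.007, -0.006, 0.033]
ft_force: [0.6, -0.0, -6.4]
width: 0.0294
```

```bash
python3 st.py
```

```text
5.75 [ 0.5423 -0.0428  0.2954] a,b,c -0.067 0.0125 0.0135 [ 0.6 -0.  -6.4] [ 0.06 -0.08 -0.01] 0.0294 [ 0.42  0.17 -0.53  1.56  0.15  1.46 -1.68]
```

Emit:
apply_moves --deltas '[{"translation": [0.001,0.025,0],"turn": [0,0,0.006],"hand": 0.01},{"translation": [0.001,0.025,0],"turn": [0,-0.002,0.006],"hand": 0.01},{"translation": [0.001,0.025,0],"turn": [0,-0.002,0.006],"hand": 0.01},{"translation": [0.001,0.025,0],"turn": [0,-0.002,0.006],"hand": 0.01},{"translation": [0.001,0.025,0],"turn": [0,-0.002,0.006],"hand": 0.01}]'

```text
time: 6.25
ee_pos: [0.5428, 0.0948, 0.2938]
eef_rot: [0.999, 0.026, -0.003, 0.034]
ft_force: [0.2, 0.2, -6.6]
width: 0.0293
```

Emit:
apply_moves --deltas '[{"translation": [0.001,0.025,0],"turn": [0,-0.002,0.006],"hand": 0.01},{"translation": [0.001,0.022,0],"turn": [0,-0.002,0.006],"hand": 0.01},{"translation": [0.001,0.018,0],"turn": [0,0,0.006],"hand": 0.01},{"translation": [0.001,0.013,0],"turn": [0,0,0.006],"hand": 0.01},{"translation": [0.001,0.008,0],"turn": [0,0,0],"hand": 0.01}]'

```text
time: 6.75
ee_pos: [0.542, 0.1936, 0.2924]
eef_rot: [0.999, 0.043, -0.002, 0.033]
ft_force: [0.8, -0.1, -6.6]
width: 0.03
```

Emit:
apply_moves --deltas '[{"translation": [0,0.004,0],"turn": [0,0,0],"hand": 0.01},{"translation": [0,0,0],"turn": [0,0,0],"hand": 0.01},{"translation": [0,0,0],"turn": [0,0,0],"hand": 0.01}]'

```text
time: 7.05
ee_pos: [0.5415, 0.1982, 0.2919]
eef_rot: [0.998, 0.044, -0.002, 0.034]
ft_force: [0.4, -0.6, -7.2]
width: 0.0297
```

```bash
python3 st.py; python3 - <<'E'
from bench import camera
import cv2,numpy as np
t=camera("top")[:,:,::-1];s=camera("side")[:,:,::-1]
np.savez("pics/over.npz",t=t,s=s)
a=cv2.resize(t[130:290,140:340],None,fx=2,fy=2);b=cv2.resize(s[60:300,200:400],None,fx=2,fy=2)
o=np.zeros((480,800,3),np.uint8);o[:320,:400]=a;o[:,400:]=b
cv2.imwrite("pics/over.png",o)
E
```

```text
7.05 [0.5415 0.1982 0.2919] a,b,c -0.067 0.0043 0.0871 [ 0.4 -0.6 -7.2] [ 0.06 -0.05  0.02] 0.0297 [ 0.08  0.29 -0.68  1.46  0.24  1.5  -2.08]
```

View pics/over.png

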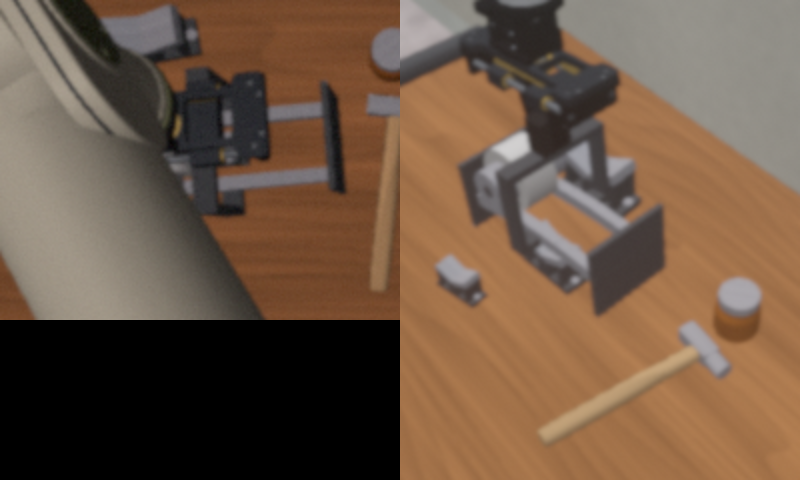

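Wheel is still at the +y plate (crop (520,165)) and the middle saddle shows between the rails at (550,250). I'll write a wheel tracker on the side view and test it on this picture (expected y of about 75 mm).

```bash
cat > tr.py <<'E'
from h import *
from bench import readout,camera
import cv2,sys
def carrier(s):
    Rc=R.from_quat(s["eef_rot"])*R.from_quat([1,0,0,0]).inv(); o=s["ee_pos"]+Rc.apply([-.0015,0,-.187]); return Rc,o
def zr(y): return .088-y*y/(2*.8)*(1)   # centre height: crown
TH=np.linspace(0,2*np.pi,40,endpoint=False)
def disc(Rc,o,y):
    P=np.array([[sx*.025,y+.045*np.cos(t),zr(y)+.045*np.sin(t)] for sx in(-1,1) for t in TH])
    return cv2.convexHull((proj("side",Rc.apply(P)+o)*8).round().astype(np.int32))
def track(img,s):
    Rc,o=carrier(s); hsv=cv2.cvtColor(img,cv2.COLOR_RGB2HSV).astype(int)
    white=(hsv[...,2]>150)&(hsv[...,1]<40); wood=hsv[...,1]>70
    roi=np.zeros(img.shape[:2],np.uint8); pts=[disc(Rc,o,y) for y in(-.08,.08)]
    cv2.fillConvexPoly(roi,cv2.convexHull(np.vstack(pts)),1,shift=3)
    ys=np.arange(-.09,.0901,.001); sc=[]
    for y in ys:
        m=np.zeros(img.shape[:2],np.uint8); cv2.fillConvexPoly(m,disc(Rc,o,y),1,shift=3); m=m>0
        sc.append((white&m).sum()-(white&~m&(roi>0)).sum()-(wood&m).sum()-.3*(m&~white).sum())
    sc=np.array(sc); b=sc>=sc.max()-1; return ys[b].mean(),ys[b].min(),ys[b].max(),sc.max()
if __name__=="__main__":
    s=readout.read_state(); img=camera("side"); cv2.imwrite(f"pics/s_{s['time']:.2f}.png",img[:,:,::-1])
    y,a,b,c=track(img,s); q=carrier(s)[0].as_rotvec(); print("t %.2f y %.1f [%.1f %.1f] sc %d"%(s["time"],y*1e3,a*1e3,b*1e3,c),"q %.4f ry %.4f yaw %.4f qeq %.3f"%(*q,y/.8),"pos",s["ee_pos"].round(4),"vj",abs(s["joint_vel"]).max().round(3))
E
python3 - <<'E'
from tr import *
s=readout.read_state();d=np.load("pics/over.npz");img=np.ascontiguousarray(d["s"][:,:,::-1])
print(track(img,s))
Rc,o=carrier(s);v=cv2.resize(d["s"],None,fx=1,fy=1).copy()
k=4;v=cv2.resize(d["s"][100:240,220:360],None,fx=k,fy=k,interpolation=cv2.INTER_CUBIC)
def dr(P,c):
    p=((proj("side",Rc.apply(np.array(P)/1e3)+o)-[220,100]+.5)*k).astype(int);cv2.polylines(v,[p.reshape(-1,1,2)],False,c,1)
for y in(75,0): cv2.polylines(v,[((disc(Rc,o,y/1e3)/8-[220,100]+.5)*k).astype(np.int32)],True,(0,255,0) if y else (255,0,0),1)
dr([(60,-128,105),(-60,-128,105),(-60,-128,0),(60,-128,0),(60,-128,105)],(0,0,255));dr([(76,-12,162),(-76,-12,162),(-76,-12,0)],(0,0,255));dr([(60,128,105),(-60,128,105),(-60,128,0)],(0,0,255))
for i in(-1,1): dr([(i*38,y,60-y*y/1600) for y in range(-120,121,10)],(0,255,255))
cv2.imwrite("pics/ov2.png",v)
E
```

```text
(np.float64(0.07700000000000015), np.float64(0.07700000000000015), np.float64(0.07700000000000015), np.float64(-330.79999999999995))
```

View pics/ov2.png

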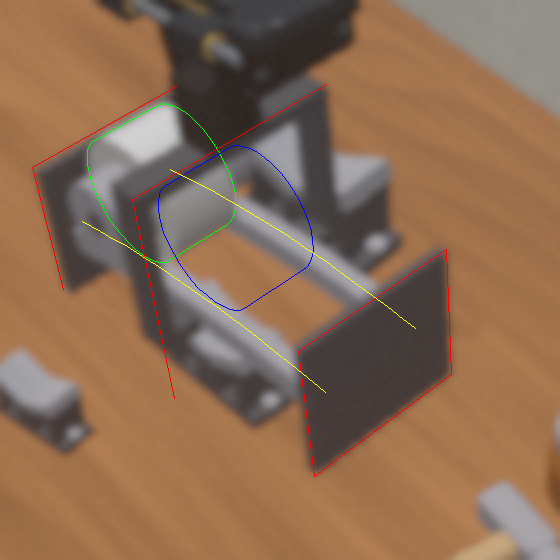

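Overlay fits: plates and wheel outline coincide at y of about 75–77, with no grip slip. Centring over the saddle next.

Emit:
apply_moves --deltas '[{"translation": [0.002,0.006,0],"turn": [0,0,0],"hand": 0.01},{"translation": [0.004,0.011,0],"turn": [0,-0.002,-0.004],"hand": 0.01},{"translation": [0.004,0.012,0],"turn": [0,-0.002,-0.003],"hand": 0.01},{"translation": [0.003,0.011,0],"turn": [0,0,0],"hand": 0.01},{"translation": [0.001,0.006,0],"turn": [0,0,0],"hand": 0.01}]'

```text
time: 7.65
ee_pos: [0.5576, 0.2458, 0.2921]
eef_rot: [0.999, 0.037, 0.0, 0.034]
ft_force: [-0.5, 0.1, -7.1]
width: 0.0294
```

Emit:
apply_moves --deltas '[{"translation": [0,0,0],"turn": [0,0,0],"hand": 0.01},{"translation": [0,0,0],"turn": [0,0,0],"hand": 0.01}]'

```text
time: 7.85
ee_pos: [0.5572, 0.2479, 0.2916]
eef_rot: [0.999, 0.039, -0.0, 0.033]
ft_force: [0.4, -0.9, -5.9]
width: 0.0295
```

```bash
python3 tr.py
```

```text
t 7.85 y 79.0 [79.0 79.0] sc -383 q -0.0667 ry 0.0006 yaw 0.0776 qeq 0.099 pos [0.5572 0.2479 0.2916] vj 0.009
```

Emit:
apply_moves --deltas '[{"translation": [-0.001,-0.004,0],"turn": [0.04,0.003,0],"hand": 0.01},{"translation": [-0.001,-0.004,0],"turn": [0.04,0.003,0],"hand": 0.01},{"translation": [0,-0.004,0],"turn": [0.04,0.003,0],"hand": 0.01},{"translation": [0,-0.003,0],"turn": [0.03,0.003,0],"hand": 0.01},{"translation": [0,0,0],"turn": [0,0,0],"hand": 0.01}]'

```text
time: 8.4
ee_pos: [0.5548, 0.23, 0.2916]
eef_rot: [0.998, 0.038, -0.003, -0.043]
ft_force: [-0.8, -1.6, -6.4]
width: 0.0294
```

```bash
python3 tr.py; cat > sim.py <<'E'
import numpy as np
def sim(y,v,q,dq,rr=.02,tail=.3,lag=.05,dt=.005):
    out=[];qc=q
    for d in list(dq)+[0]*int(tail*10):
        for k in range(20):
            qc+=d/20; q+=(qc-q)*dt/lag
            g=4.8*(y/.8-q); f=4.8*rr
            if v==0 and abs(g)<=f: a=0
            else:
                s=np.sign(v) if v else np.sign(g); a=g-s*f; vn=v+a*dt
                if v and vn*v<0: vn=0
                v=vn
            y+=v*dt
            if y>.075: y=.075;v=0
        out.append((round(y*1e3,1),round(v*1e3),round(q,3)))
    return out
E
python3 - <<'E'
from sim import sim
for p in([.06,.02,-.05,-.06,-.02],[.06,.0,-.04,-.06,-.0],[.05,.03,-.05,-.07,-.01],[.06,.02,-.06,-.07,0]):
  for rr in(.015,.02,.025): print(p,rr,sim(.075,0,.083,p,rr))
E
```

```text
t 8.40 y 80.0 [79.0 81.0] sc -204 q 0.0858 ry 0.0062 yaw 0.0763 qeq 0.100 pos [0.5548 0.23   0.2916] vj 0.023
[0.06, 0.02, -0.05, -0.06, -0.02] 0.015 [(np.float64(75.0), -1, 0.119), (np.float64(74.3), -15, 0.152), (np.float64(71.7), -34, 0.131), (np.float64(68.0), -35, 0.079), (np.float64(65.4), -16, 0.044), (np.float64(65.1), 6, 0.034), (np.float64(66.5), 22, 0.033), (np.float64(69.6), 40, 0.033)]
[0.06, 0.02, -0.05, -0.06, -0.02] 0.02 [(np.float64(75.0), 0, 0.119), (np.float64(74.5), -12, 0.152), (np.float64(72.3), -29, 0.131), (np.float64(69.3), -27, 0.079), (np.float64(67.7), -4, 0.044), (np.float64(68.2), 12, 0.034), (np.float64(70.1), 27, 0.033), (np.float64(73.8), 45, 0.033)]
[0.06, 0.02, -0.05, -0.06, -0.02] 0.025 [(np.float64(75.0), 0, 0.119), (np.float64(74.6), -10, 0.152), (np.float64(72.8), -23, 0.131), (np.float64(70.5), -19, 0.079), (np.float64(69.8), 2, 0.044), (np.float64(70.6), 14, 0.034), (np.float64(72.7), 28, 0.033), (75.0, 0, 0.033)]
[0.06, 0.0, -0.04, -0.06, -0.0] 0.015 [(np.float64(75.0), -1, 0.119), (np.float64(74.4), -13, 0.14), (np.float64(72.4), -25, 0.118)
[... 1613 characters left out ...]
-33, 0.125), (np.float64(68.4), -29, 0.063), (np.float64(66.8), -3, 0.037), (np.float64(67.5), 15, 0.033), (np.float64(69.9), 33, 0.033), (np.float64(74.3), 53, 0.033)]
[0.06, 0.02, -0.06, -0.07, 0] 0.02 [(np.float64(75.0), 0, 0.119), (np.float64(74.5), -12, 0.152), (np.float64(72.3), -27, 0.125), (np.float64(69.7), -20, 0.063), (np.float64(69.0), 3, 0.037), (np.float64(70.2), 19, 0.033), (np.float64(73.0), 36, 0.033), (75.0, 0, 0.033)]
[0.06, 0.02, -0.06, -0.07, 0] 0.025 [(np.float64(75.0), 0, 0.119), (np.float64(74.6), -10, 0.152), (np.float64(72.9), -22, 0.125), (np.float64(70.9), -12, 0.063), (np.float64(70.9), 6, 0.037), (np.float64(72.2), 21, 0.033), (75.0, 0, 0.033), (75.0, 0, 0.033)]
```

```bash
sed -i 's/-(wood&m).sum()-.3\*(m&~white).sum()/-2*(wood\&m).sum()/; s/sc.max()-1;/sc.max()-2;/; s/wood=.*/wood=(hsv[...,1]>70)\&(hsv[...,2]>90)/' tr.py
cat > opt.py <<'E'
import sys,numpy as np
from scipy.optimize import differential_evolution as DE
from sim import sim
def plan(y,q,yt,n=5,v=0,m=.08):
    def cost(d):
        c=0
        for rr in(.015,.02,.025):
            for y0 in (y-.003,y,y+.003) if y<.07 else (y,):
                o=sim(y0,v,q,d,rr,tail=.2,dt=.005)[-1]; c+=(o[0]-yt*1e3)**2+(o[1]*.5)**2+(1000*(o[2]-yt/.8))**2*.03
        return c
    r=DE(cost,[(-m,m)]*n,maxiter=25,popsize=8,seed=1,polish=False); d=r.x.round(2)
    print(d.tolist(),r.fun)
    for rr in(.01,.02,.03): print(rr,[tuple(map(float,t)) for t in sim(y,v,q,d,rr,tail=.2)])
if __name__=="__main__":
    a=list(map(float,sys.argv[1:])); plan(a[0],a[1],a[2],int(a[3]))
E
python3 - <<'E'
from tr import *
s=readout.read_state();print(track(cv2.imread("pics/s_8.40.png")[:,:,::-1].copy(),s))
E
timeout 200 python3 opt.py .075 .085 .045 7
```

```text
(np.float64(0.07800000000000015), np.float64(0.07700000000000015), np.float64(0.07900000000000015), np.int64(13))
[0.02, 0.03, 0.07, -0.05, -0.07, -0.06, 0.02] 305.70562499999994
0.01 [(75.0, 0.0, 0.097), (74.9, -3.0, 0.122), (73.7, -25.0, 0.176), (69.2, -63.0, 0.171), (61.4, -88.0, 0.115), (52.3, -88.0, 0.052), (44.3, -74.0, 0.04), (37.4, -65.0, 0.044), (31.1, -62.0, 0.045)]
0.02 [(75.0, 0.0, 0.097), (75.0, -1.0, 0.122), (74.3, -17.0, 0.176), (70.8, -51.0, 0.171), (64.6, -69.0, 0.115), (57.8, -62.0, 0.052), (52.8, -39.0, 0.04), (50.0, -19.0, 0.044), (49.1, -1.0, 0.045)]
0.03 [(75.0, 0.0, 0.097), (75.0, 0.0, 0.122), (74.6, -12.0, 0.176), (72.0, -40.0, 0.171), (67.1, -52.0, 0.115), (62.4, -38.0, 0.052), (60.2, -7.0, 0.04), (60.1, 1.0, 0.044), (60.2, 1.0, 0.045)]
```

Emit:
apply_moves --deltas '[{"translation": [0,-0.002,0],"turn": [0.02,0,0],"hand": 0.01},{"translation": [0,-0.003,0],"turn": [0.03,0.001,0],"hand": 0.01},{"translation": [0,-0.007,0],"turn": [0.07,0.003,0],"hand": 0.01},{"translation": [0,0.005,0],"turn": [-0.05,-0.004,0],"hand": 0.01},{"translation": [0,0.007,0],"turn": [-0.07,-0.006,0],"hand": 0.01}]'

```text
time: 8.95
ee_pos: [0.5555, 0.2267, 0.2914]
eef_rot: [0.998, 0.037, 0.0, -0.043]
ft_force: [-0.2, 0.1, -7.4]
width: 0.0295
```

```bash
python3 tr.py
```

```text
t 8.95 y 59.0 [59.0 59.0] sc -104 q 0.0852 ry -0.0005 yaw 0.0732 qeq 0.074 pos [0.5555 0.2267 0.2914] vj 0.79
```

Emit:
apply_moves --deltas '[{"translation": [0,0.006,0],"turn": [-0.06,-0.004,0],"hand": 0.01},{"translation": [0,0,0],"turn": [0,0,0],"hand": 0.01}]'

```text
time: 9.2
ee_pos: [0.5537, 0.2379, 0.2915]
eef_rot: [0.999, 0.041, 0.001, -0.011]
ft_force: [-0.2, 1.3, -6.1]
width: 0.0295
```

```bash
python3 tr.py
```

```text
t 9.20 y 36.5 [36.0 37.0] sc -10 q 0.0228 ry -0.0020 yaw 0.0815 qeq 0.046 pos [0.5537 0.2379 0.2915] vj 0.067
```

Emit:
apply_moves --deltas '[{"translation": [0,0.001,0],"turn": [-0.01,0,0],"hand": 0.01},{"translation": [0,0,0],"turn": [0,0,0],"hand": 0.01}]'

```text
time: 9.45
ee_pos: [0.5549, 0.2361, 0.2912]
eef_rot: [0.999, 0.039, 0.001, -0.008]
ft_force: [0.1, 0.9, -6.4]
width: 0.0297
```

```bash
python3 tr.py
```

```text
t 9.45 y 27.5 [26.0 29.0] sc 56 q 0.0159 ry -0.0012 yaw 0.0782 qeq 0.034 pos [0.5549 0.2361 0.2912] vj 0.031
```

Emit:
apply_moves --deltas '[{"translation": [0,-0.0015,0],"turn": [0.015,0.001,0],"hand": 0.01},{"translation": [0,0,0],"turn": [0,0,0],"hand": 0.01}]'

```text
time: 9.7
ee_pos: [0.5556, 0.2327, 0.2911]
eef_rot: [0.999, 0.038, 0.0, -0.016]
ft_force: [-0.2, -1.0, -5.9]
width: 0.0297
```

```bash
python3 tr.py; timeout 300 python3 opt.py .025 .03 0.003 5; timeout 300 python3 opt.py .022 .03 0.003 5
```

```text
t 9.70 y 27.5 [27.0 28.0] sc 32 q 0.0327 ry -0.0010 yaw 0.0756 qeq 0.034 pos [0.5556 0.2327 0.2911] vj 0.008
[0.05, 0.05, -0.08, -0.07, -0.0] 1050.176875
0.01 [(25.0, -2.0, 0.06), (23.8, -23.0, 0.108), (19.7, -54.0, 0.079), (13.8, -60.0, 0.011), (8.5, -45.0, -0.016), (5.0, -27.0, -0.02), (3.2, -10.0, -0.02)]
0.02 [(25.0, -1.0, 0.06), (24.3, -17.0, 0.108), (21.2, -42.0, 0.079), (16.7, -42.0, 0.011), (13.6, -20.0, -0.016), (13.0, 2.0, -0.02), (13.6, 10.0, -0.02)]
0.03 [(25.0, 0.0, 0.06), (24.6, -11.0, 0.108), (22.3, -31.0, 0.079), (19.2, -25.0, 0.011), (18.1, 0.0, -0.016), (18.4, 6.0, -0.02), (19.3, 12.0, -0.02)]
[0.08, 0.0, -0.08, -0.07, 0.04] 700.726875
0.01 [(21.8, -7.0, 0.078), (19.7, -36.0, 0.106), (14.5, -63.0, 0.061), (8.0, -63.0, -0.009), (2.5, -47.0, -0.012), (-1.7, -40.0, -0.001), (-5.5, -37.0, -0.0)]
0.02 [(21.9, -4.0, 0.078), (20.4, -28.0, 0.106), (16.2, -50.0, 0.061), (11.3, -44.0, -0.009), (8.2, -20.0, -0.012), (7.2, -3.0, -0.001), (7.1, 0.0, -0.0)]
0.03 [(22.0, -2.0, 0.078), (20.9, -21.0, 0.106), (17.7, -37.0, 0.061), (14.4, -25.0, -0.009), (13.4, 0.0, -0.012), (13.4, 0.0, -0.001), (13.4, 0.0, -0.0)]
```

Wheel is at rest at about 26 mm. One more hop to the middle.

Emit:
apply_moves --deltas '[{"translation": [0,-0.008,0],"turn": [0.08,0.006,0],"hand": 0.01},{"translation": [0,0,0],"turn": [0,0,0],"hand": 0.01},{"translation": [0,0.008,0],"turn": [-0.08,-0.006,0],"hand": 0.01},{"translation": [0,0.006,0],"turn": [-0.06,-0.005,0],"hand": 0.01},{"translation": [0,-0.003,0],"turn": [0.03,0.002,0],"hand": 0.01}]'

```text
time: 10.25
ee_pos: [0.5557, 0.2349, 0.2912]
eef_rot: [0.999, 0.036, 0.002, 0.001]
ft_force: [-0.1, 2.3, -7.4]
width: 0.0296
```

```bash
python3 tr.py
```

```text
t 10.25 y 12.0 [11.0 13.0] sc 239 q -0.0016 ry -0.0038 yaw 0.0728 qeq 0.015 pos [0.5557 0.2349 0.2912] vj 0.38
```

Emit:
apply_moves --deltas '[{"translation": [0,0,0],"turn": [0.005,0,0],"hand": 0.01}]'

```text
time: 10.4
ee_pos: [0.5576, 0.2306, 0.2914]
eef_rot: [0.999, 0.033, 0.002, -0.004]
ft_force: [0.1, -0.3, -6.4]
width: 0.0295
```

```bash
python3 tr.py
```

```text
t 10.40 y 13.0 [12.0 14.0] sc 238 q 0.0079 ry -0.0049 yaw 0.0667 qeq 0.016 pos [0.5576 0.2306 0.2914] vj 0.085
```

```bash
python3 - <<'E'
from sim import sim
for p in([.06,0,-.06,-.03,.025],[.05,.02,-.07,-.03,.025],[.07,0,-.07,-.04,.035],[.07,.01,-.08,-.04,.035],[.08,0,-.08,-.05,.045]):
  for rr in(.015,.02,.025): print(p,rr,[(float(a),float(b)) for a,b,c in sim(.012,0,.008,p,rr)][2:])
for rr in(.015,.02,.025):print([(float(a),float(b)) for a,b,c in sim(.026,0,.033,[.08,0,-.08,-.06,.03],rr)])
E
```

```text
[0.06, 0, -0.06, -0.03, 0.025] 0.015 [(9.0, -26.0), (6.6, -19.0), (5.5, -4.0), (5.4, 0.0), (5.4, 0.0), (5.4, 0.0)]
[0.06, 0, -0.06, -0.03, 0.025] 0.02 [(9.6, -21.0), (7.9, -11.0), (7.7, 0.0), (7.7, 0.0), (7.7, 0.0), (7.7, 0.0)]
[0.06, 0, -0.06, -0.03, 0.025] 0.025 [(10.2, -15.0), (9.2, -2.0), (9.2, 0.0), (9.2, 0.0), (9.2, 0.0), (9.2, 0.0)]
[0.05, 0.02, -0.07, -0.03, 0.025] 0.015 [(9.3, -26.0), (6.9, -19.0), (5.8, -4.0), (5.8, 0.0), (5.8, 0.0), (5.8, 0.0)]
[0.05, 0.02, -0.07, -0.03, 0.025] 0.02 [(9.9, -21.0), (8.2, -11.0), (7.9, 0.0), (7.9, 0.0), (7.9, 0.0), (7.9, 0.0)]
[0.05, 0.02, -0.07, -0.03, 0.025] 0.025 [(10.4, -16.0), (9.4, -3.0), (9.3, 0.0), (9.3, 0.0), (9.3, 0.0), (9.3, 0.0)]
[0.07, 0, -0.07, -0.04, 0.035] 0.015 [(8.0, -35.0), (4.6, -28.0), (2.7, -12.0), (2.1, -2.0), (2.1, 0.0), (2.1, 0.0)]
[0.07, 0, -0.07, -0.04, 0.035] 0.02 [(8.7, -29.0), (6.1, -20.0), (5.2, 0.0), (5.2, 0.0), (5.2, 0.0), (5.2, 0.0)]
[0.07, 0, -0.07, -0.04, 0.035] 0.025 [(9.3, -24.0), (7.4, -11.0), (7.2, 0.0), (7.2, 0.0), (7.2, 0.0), (7.2, 0.0)]
[0.07, 0.01, -0.08, -0.04, 0.035] 0.015 [(7.6, -39.0), (3.8, -3
[... 287 characters left out ...]
 0.0)]
[0.08, 0, -0.08, -0.05, 0.045] 0.015 [(6.9, -44.0), (2.7, -38.0), (-0.1, -20.0), (-1.6, -11.0), (-2.5, -7.0), (-2.9, -2.0)]
[0.08, 0, -0.08, -0.05, 0.045] 0.02 [(7.7, -38.0), (4.1, -29.0), (2.5, -7.0), (2.3, 0.0), (2.3, 0.0), (2.3, 0.0)]
[0.08, 0, -0.08, -0.05, 0.045] 0.025 [(8.3, -32.0), (5.5, -20.0), (4.9, 0.0), (4.9, 0.0), (4.9, 0.0), (4.9, 0.0)]
[(25.9, -5.0), (24.2, -30.0), (19.8, -54.0), (14.3, -51.0), (10.3, -32.0), (7.8, -19.0), (6.4, -9.0), (6.0, 0.0)]
[(25.9, -3.0), (24.5, -27.0), (20.6, -47.0), (15.9, -41.0), (13.0, -19.0), (12.1, -2.0), (12.0, 0.0), (12.0, 0.0)]
[(26.0, -2.0), (24.7, -23.0), (21.3, -41.0), (17.4, -32.0), (15.6, -6.0), (15.6, 0.0), (15.6, 0.0), (15.6, 0.0)]
```

Emit:
apply_moves --deltas '[{"translation": [0,-0.008,0],"turn": [0.08,0.006,0],"hand": 0.01},{"translation": [0,0,0],"turn": [0,0,0],"hand": 0.01},{"translation": [0,0.008,0],"turn": [-0.08,-0.006,0],"hand": 0.01},{"translation": [0,0.005,0],"turn": [-0.05,-0.004,0],"hand": 0.01},{"translation": [0,-0.0045,0],"turn": [0.045,0.004,0],"hand": 0.01}]'

```text
time: 10.95
ee_pos: [0.5589, 0.2266, 0.2919]
eef_rot: [1.0, 0.029, 0.003, -0.0]
ft_force: [-0.0, 2.2, -7.4]
width: 0.0296
```

Emit:
apply_moves --deltas '[{"translation": [0,0,0],"turn": [0,0,0],"hand": 0.01}]'

```text
time: 11.05
ee_pos: [0.5598, 0.2246, 0.292]
eef_rot: [1.0, 0.027, 0.004, 0.0]
ft_force: [0.2, -1.5, -6.7]
width: 0.0294
```

```bash
python3 tr.py
```

```text
t 11.05 y -5.0 [-5.0 -5.0] sc 404 q -0.0005 ry -0.0074 yaw 0.0542 qeq -0.006 pos [0.5598 0.2246 0.292 ] vj 0.063
```

Emit:
apply_moves --deltas '[{"translation": [-0.001,0,0],"turn": [0,0.002,0.004],"hand": 0.01},{"translation": [-0.001,0,0],"turn": [0,0.002,0.004],"hand": 0.01}]'

```text
time: 11.3
ee_pos: [0.5569, 0.2257, 0.2921]
eef_rot: [0.999, 0.032, 0.001, 0.001]
ft_force: [1.2, 0.5, -6.2]
width: 0.0296
```

```bash
python3 tr.py; python3 - <<'E'
import cv2,glob
f=sorted(glob.glob("pics/s_*.png"),key=lambda s:float(s[7:-4]))[-1]
cv2.imwrite("pics/v9.png",cv2.resize(cv2.imread(f)[90:250,220:380],None,fx=3.5,fy=3.5,interpolation=cv2.INTER_CUBIC))
E
```

```text
t 11.30 y -13.0 [-14.0 -12.0] sc 450 q -0.0022 ry -0.0028 yaw 0.0635 qeq -0.016 pos [0.5569 0.2257 0.2921] vj 0.036
```

View pics/v9.png

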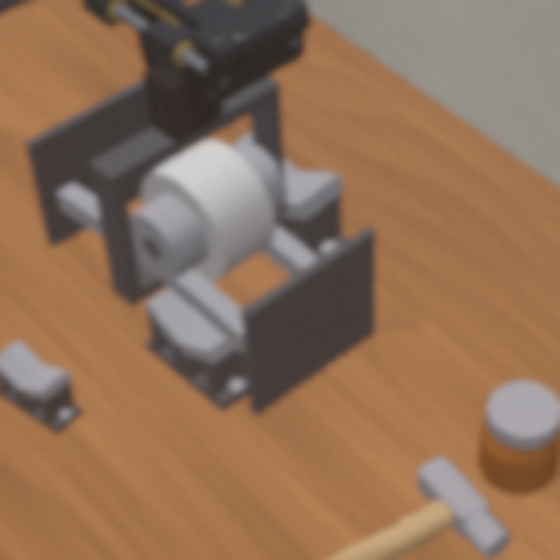

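Wheel has overrun to about -13 mm and is still drifting slowly, so I'll brake with negative tilt.

Emit:
apply_moves --deltas '[{"translation": [0,0.005,0],"turn": [-0.05,-0.001,0],"hand": 0.01}]'

```text
time: 11.45
ee_pos: [0.5577, 0.2284, 0.2923]
eef_rot: [0.999, 0.03, 0.001, 0.027]
ft_force: [-0.3, -1.8, -7.1]
width: 0.0297
```

```bash
python3 tr.py
```

```text
t 11.45 y -15.0 [-15.0 -15.0] sc 478 q -0.0539 ry -0.0026 yaw 0.0600 qeq -0.019 pos [0.5577 0.2284 0.2923] vj 0.553
```

```bash
python3 - <<'E'
from sim import sim
for p in([-.03,0,.04,.05],[-.04,0,.06,.05],[-.05,0,.07,.05],[-.06,0,.08,.05]):
 for v in(-.015,0):
  for rr in(.015,.02,): print(p,v,rr,[(float(a),float(b),float(c)) for a,b,c in sim(-.015,v,-.056,p,rr)])
E
```

```text
[-0.03, 0, 0.04, 0.05] -0.015 0.015 [(-15.3, 7.0, -0.074), (-13.4, 30.0, -0.085), (-9.2, 52.0, -0.062), (-3.4, 60.0, -0.018), (2.3, 54.0, 0.001), (7.4, 49.0, 0.004), (12.1, 45.0, 0.004)]
[-0.03, 0, 0.04, 0.05] -0.015 0.02 [(-15.2, 6.0, -0.074), (-13.5, 27.0, -0.085), (-9.7, 47.0, -0.062), (-4.6, 52.0, -0.018), (0.1, 43.0, 0.001), (3.9, 33.0, 0.004), (6.7, 25.0, 0.004)]
[-0.03, 0, 0.04, 0.05] 0 0.015 [(-14.3, 14.0, -0.074), (-11.7, 38.0, -0.085), (-6.5, 62.0, -0.062), (0.3, 71.0, -0.018), (7.3, 69.0, 0.001), (14.0, 66.0, 0.004), (20.6, 67.0, 0.004)]
[-0.03, 0, 0.04, 0.05] 0 0.02 [(-14.4, 12.0, -0.074), (-12.2, 33.0, -0.085), (-7.7, 54.0, -0.062), (-1.8, 60.0, -0.018), (3.9, 53.0, 0.001), (8.8, 46.0, 0.004), (13.1, 41.0, 0.004)]
[-0.04, 0, 0.06, 0.05] -0.015 0.015 [(-15.2, 8.0, -0.08), (-13.1, 35.0, -0.094), (-8.2, 60.0, -0.059), (-1.8, 65.0, -0.009), (4.3, 56.0, 0.011), (9.4, 47.0, 0.014), (13.7, 40.0, 0.014)]
[-0.04, 0, 0.06, 0.05] -0.015 0.02 [(-15.2, 7.0, -0.08), (-13.2, 32.0, -0.094), (-8.7, 54.0, -0.059), (-3.0, 57.0, -0.009), (2.1, 44.0, 0.011), (5.9, 31.0, 0.014), (8.3, 19.0, 0
[... 1148 characters left out ...]
(-15.1, 10.0, -0.092), (-12.3, 46.0, -0.113), (-5.9, 78.0, -0.067), (2.6, 87.0, -0.01), (11.1, 82.0, 0.011), (19.0, 77.0, 0.014), (26.7, 77.0, 0.014)]
[-0.06, 0, 0.08, 0.05] -0.015 0.02 [(-15.1, 9.0, -0.092), (-12.6, 42.0, -0.113), (-6.6, 72.0, -0.067), (1.1, 78.0, -0.01), (8.5, 69.0, 0.011), (14.9, 60.0, 0.014), (20.6, 54.0, 0.014)]
[-0.06, 0, 0.08, 0.05] 0 0.015 [(-14.2, 18.0, -0.092), (-10.6, 54.0, -0.113), (-3.2, 88.0, -0.067), (6.4, 99.0, -0.01), (16.1, 96.0, 0.011), (25.6, 95.0, 0.014), (35.3, 99.0, 0.014)]
[-0.06, 0, 0.08, 0.05] 0 0.02 [(-14.3, 16.0, -0.092), (-11.1, 49.0, -0.113), (-4.4, 80.0, -0.067), (4.2, 88.0, -0.01), (12.7, 81.0, 0.011), (20.4, 75.0, 0.014), (27.8, 73.0, 0.014)]
```

Emit:
apply_moves --deltas '[{"translation": [0,0,0],"turn": [0,0,0],"hand": 0.01},{"translation": [0,-0.003,0],"turn": [0.03,0.002,0],"hand": 0.01}]'

```text
time: 11.7
ee_pos: [0.5552, 0.2317, 0.2918]
eef_rot: [0.999, 0.035, 0.0, 0.012]
ft_force: [-0.4, 0.4, -7.3]
width: 0.0292
```

```bash
python3 tr.py
```

```text
t 11.70 y -12.5 [-13.0 -12.0] sc 454 q -0.0233 ry -0.0001 yaw 0.0700 qeq -0.016 pos [0.5552 0.2317 0.2918] vj 0.337
```

```bash
python3 - <<'E'
from sim import sim
for p in([-.04,0,.06,0,0],[-.05,0,.07,.0,0],[-.05,0.01,.07,.02,-.02]):
 for v in(0,.015):
  for rr in(.01,.015,.02): print(p,v,rr,[(float(a),float(b),float(c)) for a,b,c in sim(-.0125,v,-.021,p,rr)][2:])
E
```

```text
[-0.04, 0, 0.06, 0, 0] 0 0.01 [(-9.0, 28.0, -0.024), (-6.4, 23.0, -0.004), (-4.4, 16.0, -0.001), (-3.1, 10.0, -0.001), (-2.4, 4.0, -0.001), (-2.3, 0.0, -0.001)]
[-0.04, 0, 0.06, 0, 0] 0 0.015 [(-9.8, 21.0, -0.024), (-8.0, 14.0, -0.004), (-7.2, 3.0, -0.001), (-7.2, 0.0, -0.001), (-7.2, 0.0, -0.001), (-7.2, 0.0, -0.001)]
[-0.04, 0, 0.06, 0, 0] 0 0.02 [(-10.6, 15.0, -0.024), (-9.5, 5.0, -0.004), (-9.5, 0.0, -0.001), (-9.5, 0.0, -0.001), (-9.5, 0.0, -0.001), (-9.5, 0.0, -0.001)]
[-0.04, 0, 0.06, 0, 0] 0.015 0.01 [(-4.2, 47.0, -0.024), (0.4, 45.0, -0.004), (4.8, 43.0, -0.001), (9.1, 43.0, -0.001), (13.6, 46.0, -0.001), (18.4, 51.0, -0.001)]
[-0.04, 0, 0.06, 0, 0] 0.015 0.015 [(-5.4, 39.0, -0.024), (-1.7, 34.0, -0.004), (1.4, 28.0, -0.001), (3.9, 23.0, -0.001), (6.0, 19.0, -0.001), (7.8, 17.0, -0.001)]
[-0.04, 0, 0.06, 0, 0] 0.015 0.02 [(-6.5, 31.0, -0.024), (-3.8, 23.0, -0.004), (-2.0, 13.0, -0.001), (-1.3, 3.0, -0.001), (-1.2, 0.0, -0.001), (-1.2, 0.0, -0.001)]
[-0.05, 0, 0.07, 0.0, 0] 0 0.01 [(-7.9, 37.0, -0.028), (-4.3, 34.0, -0.004), (-1.1, 29.0, -0.001), (1.6, 25.0, -0.001), (3.9, 22
[... 1157 characters left out ...]
.0, 0.009), (-8.8, -9.0, 0.009)]
[-0.05, 0.01, 0.07, 0.02, -0.02] 0 0.02 [(-9.9, 19.0, -0.019), (-8.8, 2.0, 0.018), (-9.0, -5.0, 0.016), (-9.6, -6.0, 0.01), (-10.2, -7.0, 0.009), (-10.9, -8.0, 0.009)]
[-0.05, 0.01, 0.07, 0.02, -0.02] 0.015 0.01 [(-3.5, 50.0, -0.019), (1.3, 44.0, 0.018), (5.0, 31.0, 0.016), (7.8, 25.0, 0.01), (10.0, 21.0, 0.009), (12.0, 18.0, 0.009)]
[-0.05, 0.01, 0.07, 0.02, -0.02] 0.015 0.015 [(-4.6, 43.0, -0.019), (-0.8, 32.0, 0.018), (1.6, 16.0, 0.016), (2.6, 5.0, 0.01), (2.6, 0.0, 0.009), (2.6, 0.0, 0.009)]
[-0.05, 0.01, 0.07, 0.02, -0.02] 0.015 0.02 [(-5.8, 35.0, -0.019), (-2.9, 21.0, 0.018), (-1.9, 1.0, 0.016), (-1.9, 0.0, 0.01), (-1.9, 0.0, 0.009), (-1.9, 0.0, 0.009)]
```

Use the mild plan (first), look after three rows.

Emit:
apply_moves --deltas '[{"translation": [0,0.004,0],"turn": [-0.04,-0.002,0.002],"hand": 0.01},{"translation": [0,0,0],"turn": [0,0,0],"hand": 0.01},{"translation": [0,-0.006,0],"turn": [0.06,0.004,0],"hand": 0.01}]'

```text
time: 12.05
ee_pos: [0.5558, 0.2284, 0.292]
eef_rot: [0.999, 0.035, -0.0, -0.0]
ft_force: [-0.4, 0.8, -6.5]
width: 0.0295
```

```bash
python3 tr.py
```

```text
t 12.05 y 3.5 [3.0 4.0] sc 335 q 0.0003 ry 0.0010 yaw 0.0703 qeq 0.004 pos [0.5558 0.2284 0.292 ] vj 0.663
```

Emit:
apply_moves --deltas '[{"translation": [0,-0.003,0],"turn": [0.03,0.002,0],"hand": 0.01},{"translation": [0,0.001,0],"turn": [-0.01,-0.001,0],"hand": 0.01}]'

```text
time: 12.3
ee_pos: [0.5584, 0.2194, 0.2924]
eef_rot: [0.999, 0.03, 0.0, -0.011]
ft_force: [0.3, -1.2, -7.1]
width: 0.0297
```

```bash
python3 tr.py
```

```text
t 12.30 y 15.0 [15.0 15.0] sc 195 q 0.0227 ry -0.0006 yaw 0.0600 qeq 0.019 pos [0.5584 0.2194 0.2924] vj 0.143
```

Emit:
apply_moves --deltas '[{"translation": [0,0.006,0],"turn": [0.01,0.001,0],"hand": 0.01}]'

```text
time: 12.45
ee_pos: [0.5577, 0.227, 0.2925]
eef_rot: [0.999, 0.031, -0.0, -0.015]
ft_force: [0.1, 0.9, -6.1]
width: 0.0299
```

```bash
python3 tr.py
```

```text
t 12.45 y 14.5 [14.0 15.0] sc 208 q 0.0304 ry 0.0001 yaw 0.0616 qeq 0.018 pos [0.5577 0.227  0.2925] vj 0.065
```

Emit:
apply_moves --deltas '[{"translation": [0,0,0],"turn": [0,0,0],"hand": 0.01},{"translation": [0,0.012,0],"turn": [0,0,0],"hand": 0.01},{"translation": [0,0,0],"turn": [-0.01,-0.001,0],"hand": 0.01}]'

```text
time: 12.8
ee_pos: [0.5569, 0.2432, 0.2925]
eef_rot: [0.999, 0.032, 0.0, -0.011]
ft_force: [-0.4, 0.1, -6.9]
width: 0.0297
```

```bash
python3 tr.py
```

```text
t 12.80 y 8.5 [8.0 9.0] sc 249 q 0.0221 ry -0.0003 yaw 0.0649 qeq 0.011 pos [0.5569 0.2432 0.2925] vj 0.126
```

The translation jog works cleanly: the wheel shifts about -0.5 times the carrier shift. Jogging once more, then a slow return later.

Emit:
apply_moves --deltas '[{"translation": [-0.001,0.014,0],"turn": [-0.005,0,0.004],"hand": 0.01},{"translation": [0,0,0],"turn": [-0.008,0,0],"hand": 0.01},{"translation": [0,0,0],"turn": [0,0,0],"hand": 0.01}]'

```text
time: 13.15
ee_pos: [0.5562, 0.2567, 0.2921]
eef_rot: [0.999, 0.035, -0.0, -0.003]
ft_force: [-0.0, -0.3, -6.8]
width: 0.0298
```

```bash
python3 tr.py
```

```text
t 13.15 y 2.0 [1.0 3.0] sc 302 q 0.0050 ry 0.0002 yaw 0.0694 qeq 0.003 pos [0.5562 0.2567 0.2921] vj 0.015
```

Wheel is centred at y of about 2 mm, level. Holding for over four seconds with checks.

Emit:
apply_moves --deltas '[{"translation": [0,0,0],"turn": [0,0,0],"hand": 0.01},{"translation": [0,0,0],"turn": [-0.003,0,0],"hand": 0.01},{"translation": [0,0,0],"turn": [0,0,0],"hand": 0.01},{"translation": [0,0,0],"turn": [0,0,0],"hand": 0.01},{"translation": [0,0,0],"turn": [0,0,0],"hand": 0.01}]'

```text
time: 13.7
ee_pos: [0.5567, 0.2552, 0.2922]
eef_rot: [0.999, 0.034, -0.0, -0.001]
ft_force: [0.4, 0.0, -6.2]
width: 0.0294
```

```bash
python3 tr.py
```

```text
t 13.70 y 1.5 [1.0 2.0] sc 307 q 0.0018 ry 0.0001 yaw 0.0672 qeq 0.002 pos [0.5567 0.2552 0.2922] vj 0.002
```

Emit:
apply_moves --deltas '[{"translation": [0,0,0],"turn": [0,0,0],"hand": 0.01},{"translation": [0,0,0],"turn": [0,0,0],"hand": 0.01},{"translation": [0,0,0],"turn": [0,0,0],"hand": 0.01},{"translation": [0,0,0],"turn": [0,0,0],"hand": 0.01},{"translation": [0,0,0],"turn": [0,0,0],"hand": 0.01}]'

```text
time: 14.25
ee_pos: [0.5567, 0.2551, 0.2922]
eef_rot: [0.999, 0.034, -0.0, -0.001]
ft_force: [0.6, -0.3, -7.4]
width: 0.0297
```

```bash
python3 tr.py
```

```text
t 14.25 y 1.5 [1.0 2.0] sc 312 q 0.0018 ry 0.0001 yaw 0.0671 qeq 0.002 pos [0.5567 0.2551 0.2922] vj 0.001
```

Stable. Continuing the hold; six more idle calls.

Emit:
apply_moves --deltas '[{"translation": [0,0,0],"turn": [0,0,0],"hand": 0.01},{"translation": [0,0,0],"turn": [0,0,0],"hand": 0.01},{"translation": [0,0,0],"turn": [0,0,0],"hand": 0.01},{"translation": [0,0,0],"turn": [0,0,0],"hand": 0.01},{"translation": [0,0,0],"turn": [0,0,0],"hand": 0.01}]'

```text
time: 14.8
ee_pos: [0.5567, 0.2551, 0.2922]
eef_rot: [0.999, 0.034, -0.0, -0.001]
ft_force: [-0.2, 0.1, -6.5]
width: 0.0297
```

Emit:
apply_moves --deltas '[{"translation": [0,0,0],"turn": [0,0,0],"hand": 0.01},{"translation": [0,0,0],"turn": [0,0,0],"hand": 0.01},{"translation": [0,0,0],"turn": [0,0,0],"hand": 0.01},{"translation": [0,0,0],"turn": [0,0,0],"hand": 0.01},{"translation": [0,0,0],"turn": [0,0,0],"hand": 0.01}]'

```text
time: 15.3
ee_pos: [0.5567, 0.2551, 0.2922]
eef_rot: [0.999, 0.034, -0.0, -0.001]
ft_force: [0.4, 0.9, -5.9]
width: 0.0293
```

Emit:
apply_moves --deltas '[{"translation": [0,0,0],"turn": [0,0,0],"hand": 0.01},{"translation": [0,0,0],"turn": [0,0,0],"hand": 0.01},{"translation": [0,0,0],"turn": [0,0,0],"hand": 0.01},{"translation": [0,0,0],"turn": [0,0,0],"hand": 0.01},{"translation": [0,0,0],"turn": [0,0,0],"hand": 0.01}]'

```text
time: 15.8
ee_pos: [0.5567, 0.2551, 0.2922]
eef_rot: [0.999, 0.034, -0.0, -0.001]
ft_force: [0.3, -0.0, -6.4]
width: 0.0297
```

Emit:
apply_moves --deltas '[{"translation": [0,0,0],"turn": [0,0,0],"hand": 0.01},{"translation": [0,0,0],"turn": [0,0,0],"hand": 0.01},{"translation": [0,0,0],"turn": [0,0,0],"hand": 0.01},{"translation": [0,0,0],"turn": [0,0,0],"hand": 0.01},{"translation": [0,0,0],"turn": [0,0,0],"hand": 0.01}]'

```text
time: 16.3
ee_pos: [0.5567, 0.2551, 0.2922]
eef_rot: [0.999, 0.034, -0.0, -0.001]
ft_force: [-0.5, -0.7, -6.3]
width: 0.0294
```

Emit:
apply_moves --deltas '[{"translation": [0,0,0],"turn": [0,0,0],"hand": 0.01},{"translation": [0,0,0],"turn": [0,0,0],"hand": 0.01},{"translation": [0,0,0],"turn": [0,0,0],"hand": 0.01},{"translation": [0,0,0],"turn": [0,0,0],"hand": 0.01},{"translation": [0,0,0],"turn": [0,0,0],"hand": 0.01}]'

```text
time: 16.8
ee_pos: [0.5567, 0.2551, 0.2922]
eef_rot: [0.999, 0.034, -0.0, -0.001]
ft_force: [0.5, -0.0, -6.4]
width: 0.0296
```

Emit:
apply_moves --deltas '[{"translation": [0,0,0],"turn": [0,0,0],"hand": 0.01},{"translation": [0,0,0],"turn": [0,0,0],"hand": 0.01},{"translation": [0,0,0],"turn": [0,0,0],"hand": 0.01},{"translation": [0,0,0],"turn": [0,0,0],"hand": 0.01},{"translation": [0,0,0],"turn": [0,0,0],"hand": 0.01}]'

```text
time: 17.3
ee_pos: [0.5567, 0.2551, 0.2922]
eef_rot: [0.999, 0.034, -0.0, -0.001]
ft_force: [-0.1, 0.2, -6.5]
width: 0.0294
```

Emit:
apply_moves --deltas '[{"translation": [0,0,0],"turn": [0,0,0],"hand": 0.01},{"translation": [0,0,0],"turn": [0,0,0],"hand": 0.01},{"translation": [0,0,0],"turn": [0,0,0],"hand": 0.01},{"translation": [0,0,0],"turn": [0,0,0],"hand": 0.01},{"translation": [0,0,0],"turn": [0,0,0],"hand": 0.01}]'

```text
time: 17.8
ee_pos: [0.5567, 0.2551, 0.2922]
eef_rot: [0.999, 0.034, -0.0, -0.001]
ft_force: [-0.3, -0.6, -6.5]
width: 0.0298
```

```bash
python3 tr.py; python3 - <<'E'
from tr import *
import glob
s=readout.read_state();f=sorted(glob.glob("pics/s_*.png"),key=lambda s:float(s[7:-4]))[-1]
Rc,o=carrier(s);k=5;v=cv2.resize(cv2.imread(f)[100:215,230:350],None,fx=k,fy=k,interpolation=cv2.INTER_CUBIC)
P=lambda p:((p-[230,100]+.5)*k).astype(np.int32)
cv2.polylines(v,[P(disc(Rc,o,.0015)/8)],True,(0,255,0),1)
q=R.from_euler("z",.078);S=lambda L:P(proj("side",q.apply(np.array(L)/1e3)+[.553,.240,0])).reshape(-1,1,2)
for L in([(20,38,64),(20,0,46),(20,-38,64),(-20,-38,64),(-20,0,46),(-20,38,64),(20,38,64)],[(-20,50,0),(-20,-50,0),(20,-50,0)]): cv2.polylines(v,[S(L)],False,(0,0,255),1)
cv2.imwrite("pics/v10.png",v)
E
```

```text
t 17.80 y 1.5 [1.0 2.0] sc 312 q 0.0019 ry 0.0001 yaw 0.0672 qeq 0.002 pos [0.5567 0.2551 0.2922] vj 0.002
```

View pics/v10.png

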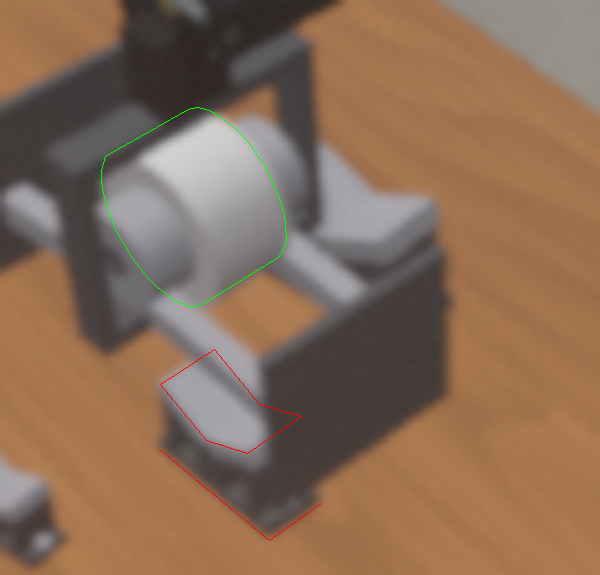

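Wheel has been steady at y of about 1.5 mm from t=13.2 to 17.8. The overlay shows the green wheel outline and the saddle fit both agreeing. Slow return of 15 mm over the saddle.

Emit:
apply_moves --deltas '[{"translation": [0,-0.001,0],"turn": [0,0,0.001],"hand": 0.01},{"translation": [0,-0.001,0],"turn": [0,0,0.001],"hand": 0.01},{"translation": [0,-0.001,0],"turn": [0,0,0.001],"hand": 0.01},{"translation": [-0.001,-0.001,0],"turn": [0,0,0.001],"hand": 0.01},{"translation": [0,-0.001,0],"turn": [0,0,0.001],"hand": 0.01}]'

```text
time: 18.35
ee_pos: [0.5556, 0.2498, 0.2922]
eef_rot: [0.999, 0.036, -0.0, -0.001]
ft_force: [-0.9, -0.1, -6.8]
width: 0.0296
```

```bash
python3 tr.py
```

```text
t 18.35 y 2.5 [2.0 3.0] sc 322 q 0.0019 ry 0.0003 yaw 0.0727 qeq 0.003 pos [0.5556 0.2498 0.2922] vj 0.031
```

Emit:
apply_moves --deltas '[{"translation": [0,-0.001,0],"turn": [0,0,0.001],"hand": 0.01},{"translation": [0,-0.001,0],"turn": [0,0,0.001],"hand": 0.01},{"translation": [0,-0.001,0],"turn": [0,0,0.001],"hand": 0.01},{"translation": [-0.001,-0.001,0],"turn": [0,0,0.001],"hand": 0.01},{"translation": [0,-0.001,0],"turn": [0,0,0.001],"hand": 0.01}]'

```text
time: 18.9
ee_pos: [0.5546, 0.2441, 0.2922]
eef_rot: [0.999, 0.039, -0.0, -0.001]
ft_force: [-0.5, 0.9, -7.3]
width: 0.0296
```

Emit:
apply_moves --deltas '[{"translation": [0,-0.001,-0.001],"turn": [0,0,0],"hand": 0.01},{"translation": [0,-0.001,-0.002],"turn": [0,0,0],"hand": 0.01},{"translation": [0,-0.001,-0.003],"turn": [0,0,0],"hand": 0.01},{"translation": [0,-0.001,-0.004],"turn": [0,0,0],"hand": 0.01},{"translation": [0,-0.001,-0.004],"turn": [0,0,0],"hand": 0.01}]'

```text
time: 19.4
ee_pos: [0.5547, 0.2388, 0.2775]
eef_rot: [0.999, 0.039, 0.0, -0.001]
ft_force: [-0.4, 0.6, -7.0]
width: 0.0296
```

```bash
python3 tr.py
```

```text
t 19.40 y 1.0 [0.0 2.0] sc 340 q 0.0020 ry -0.0005 yaw 0.0780 qeq 0.001 pos [0.5547 0.2388 0.2775] vj 0.089
```

Emit:
apply_moves --deltas '[{"translation": [0,0.0005,-0.005],"turn": [0,0,0],"hand": 0.01},{"translation": [0,0.0005,-0.006],"turn": [0,0,0],"hand": 0.01},{"translation": [0,0,-0.006],"turn": [0,0,0],"hand": 0.01},{"translation": [0,0,-0.006],"turn": [0,0,0],"hand": 0.01},{"translation": [0,0,-0.006],"turn": [0,0,0],"hand": 0.01}]'

```text
time: 19.95
ee_pos: [0.5546, 0.2396, 0.2453]
eef_rot: [0.999, 0.039, -0.0, -0.001]
ft_force: [-0.0, -0.3, -6.5]
width: 0.0292
```

```bash
python3 tr.py
```

```text
t 19.95 y 2.0 [1.0 3.0] sc 281 q 0.0016 ry 0.0002 yaw 0.0779 qeq 0.003 pos [0.5546 0.2396 0.2453] vj 0.124
```

Emit:
apply_moves --deltas '[{"translation": [0,0,-0.006],"turn": [0,0,0],"hand": 0.01},{"translation": [0,0,-0.006],"turn": [0,0,0],"hand": 0.01},{"translation": [0,0,-0.006],"turn": [0,0,0],"hand": 0.01},{"translation": [0,0,-0.005],"turn": [-0.001,0,0],"hand": 0.01},{"translation": [0,0,-0.003],"turn": [0,0,0],"hand": 0.01}]'

```text
time: 20.5
ee_pos: [0.5543, 0.2393, 0.2159]
eef_rot: [0.999, 0.039, -0.001, -0.0]
ft_force: [0.3, 0.3, -6.8]
width: 0.0295
```

```bash
python3 tr.py; python3 - <<'E'
from tr import *
import glob
s=readout.read_state();f=sorted(glob.glob("pics/s_*.png"),key=lambda s:float(s[7:-4]))[-1]
Rc,o=carrier(s);k=5;v=cv2.resize(cv2.imread(f)[110:230,230:350],None,fx=k,fy=k,interpolation=cv2.INTER_CUBIC)
P=lambda p:((p-[230,110]+.5)*k).astype(np.int32)
q=R.from_euler("z",.078);S=lambda L:P(proj("side",q.apply(np.array(L)/1e3)+[.553,.240,0])).reshape(-1,1,2)
for L in([(20,38,64),(20,0,46),(20,-38,64),(-20,-38,64),(-20,0,46),(-20,38,64),(20,38,64)],): cv2.polylines(v,[S(L)],False,(0,0,255),1)
cv2.imwrite("pics/v11.png",v)
E
```

```text
t 20.50 y -17.0 [-17.0 -17.0] sc 358 q 0.0001 ry 0.0015 yaw 0.0779 qeq -0.021 pos [0.5543 0.2393 0.2159] vj 0.06
```

View pics/v11.png

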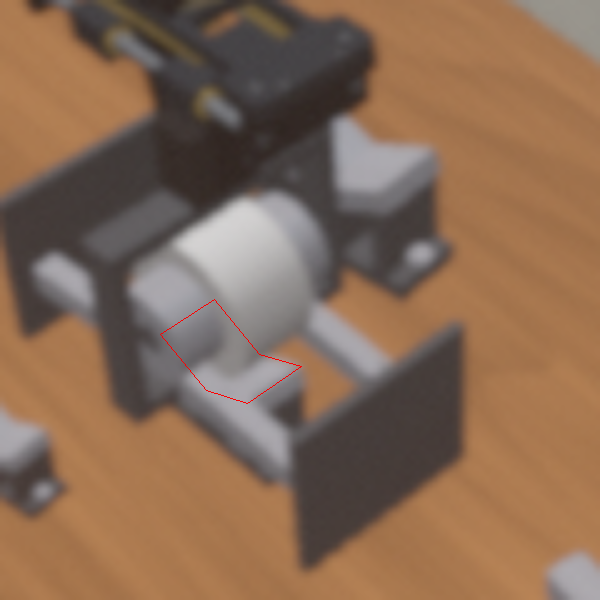

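Compared with the last crop, the hub sits the same against the arch leg, so the -17 reading is probably the bright saddle top confusing the tracker. I'll mask the saddle and recheck.

```bash
python3 - <<'E'
s=open("tr.py").read()
s=s.replace("    roi=np.zeros","""    q=R.from_euler("z",.078);L=[(sx*23,y,z) for sx in(-1,1) for y,z in((40,66),(-40,66),(0,44),(52,0),(-52,0))]
    sm=np.zeros(img.shape[:2],np.uint8);cv2.fillConvexPoly(sm,cv2.convexHull((proj("side",q.apply(np.array(L)/1e3)+[.553,.24,0])*8).astype(np.int32)),1,shift=3)
    white&=sm==0;wood&=sm==0
    roi=np.zeros""",1)
open("tr.py","w").write(s)
E
python3 - <<'E'
from tr import *
s=readout.read_state();im=cv2.imread("pics/s_20.50.png")[:,:,::-1].copy();print(track(im,s))
Rc,o=carrier(s)
# independent: left edge of white top on rows near disc top
for y in(-.017,0,.005): h=disc(Rc,o,y)[:,0]/8; print(y,h[h[:,1].argmin()],h[h[:,0].argmax()])
hsv=cv2.cvtColor(im,cv2.COLOR_RGB2HSV);w=(hsv[...,2]>150)&(hsv[...,1]<40);r,c=np.nonzero(w[140:190,255:300]);print(r.min()+140,c[r.argmin()]+255,c.max()+255)
E
```

```text
(np.float64(-0.008999999999999925), np.float64(-0.011999999999999927), np.float64(-0.006999999999999923), np.int64(350))
-0.017 [277.5   150.375] [296.   173.25]
0 [273.5   147.375] [291.75  171.875]
0.005 [272.25 146.5 ] [290.5   170.875]
140 298 299
```

The disc's right edge is at about 292 px (model gives 291.75 for y=0 and 296 for y=-17), so the wheel is still centred. Continuing down gently.

Emit:
apply_moves --deltas '[{"translation": [0,0,-0.003],"turn": [0,-0.001,0],"hand": 0.01},{"translation": [0,0,-0.003],"turn": [0,0,0],"hand": 0.01},{"translation": [0,0,-0.003],"turn": [0,0,0],"hand": 0.01},{"translation": [0,0,-0.002],"turn": [0,0,0],"hand": 0.01},{"translation": [0,0,-0.001],"turn": [0,0,0],"hand": 0.01}]'

```text
time: 21.05
ee_pos: [0.5544, 0.2394, 0.203]
eef_rot: [0.999, 0.039, -0.0, -0.0]
ft_force: [-1.1, -0.1, -6.4]
width: 0.0291
```

Emit:
apply_moves --deltas '[{"translation": [0,0,-0.001],"turn": [0,0,0],"hand": 0.01},{"translation": [0,0,-0.001],"turn": [0,0,0],"hand": 0.01},{"translation": [0,0,-0.001],"turn": [0,0,0],"hand": 0.01},{"translation": [0,0,-0.001],"turn": [0,0,0],"hand": 0.01},{"translation": [0,0,-0.001],"turn": [0,0,0],"hand": 0.01}]'

```text
time: 21.55
ee_pos: [0.5546, 0.2394, 0.1979]
eef_rot: [0.999, 0.039, 0.0, -0.0]
ft_force: [0.1, -0.3, -5.9]
width: 0.0297
```

Emit:
apply_moves --deltas '[{"translation": [0,0,-0.001],"turn": [0,0,0],"hand": 0.01},{"translation": [0,0,-0.001],"turn": [0,0,0],"hand": 0.01},{"translation": [0,0,-0.001],"turn": [0,0,0],"hand": 0.01},{"translation": [0,0,-0.001],"turn": [0,0,0],"hand": 0.01},{"translation": [0,0,-0.001],"turn": [0,0,0],"hand": 0.01}]'

```text
time: 22.05
ee_pos: [0.555, 0.24, 0.1934]
eef_rot: [0.999, 0.039, 0.001, -0.001]
ft_force: [0.4, 0.1, -4.0]
width: 0.0296
```

```bash
python3 st.py; python3 tr.py
```

```text
22.05 [0.555  0.24   0.1934] a,b,c 0.0014 -0.0021 0.0778 [ 0.4  0.1 -4. ] [0.07 0.01 0.02] 0.0296 [ 0.06  0.4  -0.69  1.55  0.26  1.29 -2.16]
t 22.05 y -13.5 [-14.0 -13.0] sc 249 q 0.0014 ry -0.0021 yaw 0.0778 qeq -0.017 pos [0.555  0.24   0.1934] vj 0.02
```

Force fell from -6.6 to -4 N at the expected height, so the saddle has taken the wheel. Lowering the last 6 mm.

Emit:
apply_moves --deltas '[{"translation": [0,0,-0.001],"turn": [0,0,0],"hand": 0.01},{"translation": [0,0,-0.001],"turn": [-0.001,0.002,0],"hand": 0.01},{"translation": [0,0,-0.001],"turn": [0,0,0],"hand": 0.01},{"translation": [0,0,-0.001],"turn": [0,0,0],"hand": 0.01},{"translation": [0,0,-0.001],"turn": [0,0,0],"hand": 0.01}]'

```text
time: 22.6
ee_pos: [0.5552, 0.2399, 0.1881]
eef_rot: [0.999, 0.039, 0.0, -0.0]
ft_force: [0.8, 0.4, -3.6]
width: 0.0289
```

```bash
python3 st.py; python3 - <<'E'
from tr import *
s=readout.read_state();im=camera("side")[:,:,::-1];t=camera("top")[:,:,::-1]
k=5;v=cv2.resize(im[115:235,230:350],None,fx=k,fy=k,interpolation=cv2.INTER_CUBIC)
cv2.imwrite("pics/v12.png",v);cv2.imwrite("pics/im12.png",im)
E
```

```text
22.6 [0.5552 0.2399 0.1881] a,b,c 0.0003 -0.0003 0.0776 [ 0.8  0.4 -3.6] [ 0.05 -0.01  0.  ] 0.0289 [ 0.06  0.4  -0.69  1.55  0.26  1.28 -2.16]
```

View pics/v12.png

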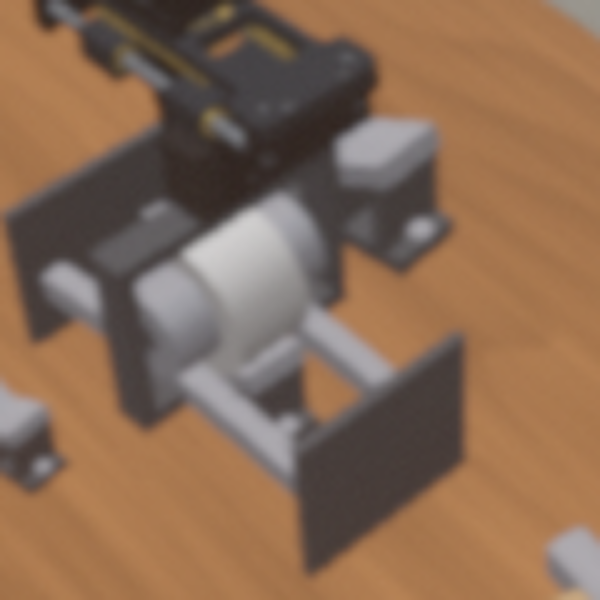

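Wheel sits in the V under the arch (hub at crop (175,310), saddle between the rails). Touching down.

Emit:
apply_moves --deltas '[{"translation": [0,0,-0.0007],"turn": [0,0,0],"hand": 0.01},{"translation": [0,0,-0.0007],"turn": [0,0,0],"hand": 0.01},{"translation": [0,0,-0.0005],"turn": [0,0,0],"hand": 0.01}]'

```text
time: 23.0
ee_pos: [0.5555, 0.2398, 0.1872]
eef_rot: [0.999, 0.039, 0.001, -0.0]
ft_force: [-3.4, -1.3, 2.7]
width: 0.0291
```

```bash
python3 st.py
```

```text
23.0 [0.5555 0.2398 0.1872] a,b,c 0.0002 -0.0011 0.0773 [-3.4 -1.3  2.7] [-0.22  0.61  0.01] 0.0291 [ 0.06  0.4  -0.69  1.55  0.26  1.28 -2.16]
```

Emit:
apply_moves --deltas '[{"translation": [0,0,0],"turn": [0,0,0],"hand": 0.035},{"translation": [0,0,0],"turn": [0,0,0],"hand": 0.045},{"translation": [0,0,0],"turn": [0,0,0],"hand": 0.06},{"translation": [0,0,0],"turn": [0,0,0],"hand": 0.07},{"translation": [0,0,0],"turn": [0,0,0],"hand": 0.07}]'

```text
time: 23.5
ee_pos: [0.5564, 0.2407, 0.1885]
eef_rot: [0.999, 0.039, 0.002, -0.001]
ft_force: [0.0, 0.3, -0.6]
width: 0.0595
```

```bash
python3 st.py
```

```text
23.5 [0.5564 0.2407 0.1885] a,b,c 0.0018 -0.0043 0.0776 [ 0.   0.3 -0.6] [-0.01  0.04  0.06] 0.0595 [ 0.06  0.4  -0.69  1.55  0.26  1.28 -2.16]
```

Emit:
apply_moves --deltas '[{"translation": [0,0,0.005],"turn": [0,0,0],"hand": 0.07},{"translation": [0,0,0.01],"turn": [0,0,0],"hand": 0.07},{"translation": [0,0,0.02],"turn": [0,0,0],"hand": 0.07},{"translation": [0,0,0.03],"turn": [0,0,0],"hand": 0.07},{"translation": [0,0,0.03],"turn": [0,0,0],"hand": 0.07}]'

```text
time: 24.0
ee_pos: [0.5546, 0.2396, 0.2849]
eef_rot: [0.999, 0.039, -0.001, 0.0]
ft_force: [1.1, 0.7, 0.7]
width: 0.0696
```

Emit:
apply_moves --deltas '[{"translation": [0,0,0.03],"turn": [0,0,0],"hand": 0.07},{"translation": [0,0,0.02],"turn": [0,0,0],"hand": 0.07},{"translation": [0,0,0],"turn": [0,0,0],"hand": 0.07},{"translation": [0,0,0],"turn": [0,0,0],"hand": 0.07},{"translation": [0,0,0],"turn": [0,0,0],"hand": 0.07}]'

```text
time: 24.5
ee_pos: [0.5549, 0.2408, 0.3446]
eef_rot: [0.999, 0.039, 0.003, -0.002]
ft_force: [-0.5, -0.6, -0.9]
width: 0.0697
```

```bash
python3 st.py; python3 - <<'E'
from tr import *
im=camera("side")[:,:,::-1]
v=cv2.resize(im[60:240,200:400],None,fx=3.3,fy=3.3,interpolation=cv2.INTER_CUBIC)
# expected model: carrier standing at (.5540,.2398), yaw .0775; wheel centre z .096
Rc=R.from_euler("z",.0775);o=np.array([.554,.2398,0])
def dr(P,c):
    p=((proj("side",Rc.apply(np.array(P)/1e3)+o)-[200,60]+.5)*3.3).astype(np.int32);cv2.polylines(v,[p.reshape(-1,1,2)],False,c,1)
dr([(60,-128,105),(-60,-128,105),(-60,-128,0),(60,-128,0),(60,-128,105)],(0,0,255));dr([(60,128,105),(-60,128,105),(-60,128,0)],(0,0,255));dr([(76,-12,162),(-76,-12,162),(-76,-12,0)],(0,0,255))
for sx in(-54,54): dr([(sx,28*np.cos(t),96+28*np.sin(t)) for t in np.linspace(0,6.28,30)],(255,0,0))
cv2.imwrite("pics/v13.png",v)
E
```

```text
24.5 [0.5549 0.2408 0.3446] a,b,c 0.0034 -0.0067 0.0786 [-0.5 -0.6 -0.9] [ 0.04  0.01 -0.01] 0.0697 [ 0.05  0.33 -0.71  1.31  0.21  1.57 -2.12]
```

The viewing limit is reached, so I'll check numerically: the current frame against the seated frame, and the jar/hammer against the first picture.

```bash
python3 - <<'E'
from tr import *
im=camera("side")[:,:,::-1].copy();a=cv2.imread("pics/im12.png");f=cv2.imread("pics/side0.png")
g=lambda i,r:np.float32(cv2.cvtColor(i[r[1]:r[3],r[0]:r[2]],cv2.COLOR_BGR2GRAY))
for n,b,r in(("wheel",a,(255,150,300,195)),("-y plate",a,(285,180,328,232)),("jar",f,(352,195,386,232)),("hammer",f,(265,215,370,285))):
    print(n,cv2.phaseCorrelate(g(b,r),g(im,r)),abs(g(b,r)-g(im,r)).mean())
Rc=R.from_euler("z",.0775)
s=dict(ee_pos=np.array([.5555,.2398,.187]),eef_rot=(Rc*R.from_quat([1,0,0,0])).as_quat())
E
```

```text
wheel ((0.5903240687391609, 0.727135767709779), 0.9959609872323495) 4.4686418
-y plate ((0.4692488890372566, 0.12383484340274364), 0.992745841775902) 3.722272
jar ((0.047323973986785006, 0.027496943974060883), 1.0052493525875938) 2.782194
hammer ((0.2117248000683034, 0.4330248713468592), 0.47576860390572884) 6.734966
```

```bash
python3 - <<'E'
from tr import *
im=camera("side")[:,:,::-1].copy();f=cv2.imread("pics/side0.png")
g=lambda i,r:np.float32(cv2.cvtColor(i[r[1]:r[3],r[0]:r[2]],cv2.COLOR_BGR2GRAY))
for r in((262,240,335,290),(335,215,372,245)): print(cv2.phaseCorrelate(g(f,r),g(im,r)),abs(g(f,r)-g(im,r)).mean())
from bench import order
order.close_job()
E
```

```text
((0.488377618442172, 0.09852170900927248), 1.0359112894694011) 3.1583562
((0.06471627990438478, 0.030730938958015486), 1.0095425534248352) 2.8972974
the job is handed in; nothing more can be done
```

The job is done and handed in at about 24.6 s. The carrier stands flat over the middle-sized saddle, with the wheel cradled under the arch.

- **Carry:** I gripped the carrier on its arch, lifted it about 10 cm, and carried it over the middle saddle with the wheel resting against the +y plate.
- **Rolling the wheel:** I rolled it to the middle by tilting and small sideways jogs. It overshot a little on the way, to about -15 mm and then +15 mm, and never went near the far plate. It then stayed at 1–3 mm off the middle from t=13.2 to about 20 s.
- **Seating:** I lowered at about 1 cm/s. The tool force fell from -6.6 to -4 N at the height where the saddle should take the wheel. It then rose to +2.7 N when the carrier stood on the bench. I opened the fingers and backed off 15 cm; nothing is touching the robot (about 1 N, sensor noise).

**Last checks:**
- The wheel and the end plate both moved less than 1 pixel after touchdown and release.
- The jar moved less than 0.1 pixel and the hammer head less than 0.1 pixel from the first picture. The hammer handle read 0.5 pixel along its smooth length, and an earlier, larger hammer crop that also took in part of the carrier matched poorly.

**Disagreements and gaps:**
- During lowering the wheel tracker read -9 to -17 mm, because the bright saddle top confused it. The disc edge in the picture and the later force step showed the wheel was centred.
- The final overlay could not be viewed because the 12-picture limit was reached, so the last checks are numbers only.

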